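Reset the bottle shelf: turn the plates and right the flasks

TASK

Put the home-gym bottle shelf back in order. Turn every cork-up bottle plate over, using the turnover ramp (let the plate drop across its rubber edge so that it flips onto the bed), and lay each one back on the black mat, blue side up and flat, not on another plate. Stand every tipped green flask upright in an open gap of the bottle lane, without disturbing the grey flasks, the kettlebell, the dumbbell or the coaster, and leave everything released and at rest.

Things in the scene. Friction and masses are not known exactly. Their poses are not given: they have to be found in the camera images.
- ramp: Fixed oak turnover ramp, 220 mm wide. Origin on the table below the middle of its edge; x points level from the edge out over the bed, y along the edge, z up. At x=0 an upright riser carries a rounded rubber edge (12 mm bar, top 134 mm above the table); behind it (x<0) an oak slope falls steeply to the table at x=-100 mm; in front (x=0 to 225 mm) lies the flat rubber bed.
- ramp_edge (a point): Top of the rubber edge, mid-width, at ramp x=0, z=134 mm. A plate held level, long side along ramp x, its centre 18 to 30 mm beyond the edge (+x), and let go 15 to 35 mm above it, catches the edge with its rear part, tips over it and lands upside down on the bed, centre mostly 65 to 110 mm from the edge and within 40 mm of mid-width.
- ramp_bed (a point): Point on the surface of the ramp's rubber bed (4 mm above the table, 130 mm below the edge) at ramp x=100 mm, mid-width
- mat: Fixed black mat, 200 mm (its x) by 380 mm (its y), 3 mm thick, lying on the table; origin under its centre, z up. The plates lie on it side by side at y of about -125, 0 and +125 mm.
- gap_a (a point): point on the lane's top (18 mm above the table), middle of the open gap between full2 and full3 (lane y=+95 mm)
- gap_b (a point): point on the lane's top, middle of the open gap between full1 and full2 (lane y=-95 mm)
- lane: Fixed dark oak board with black rubber edges, the bottle lane, 110 mm (its x) by 470 mm (its y), 18 mm thick; origin under its centre, z up, x away from the robot.
- plate1: Loose flat bottle plate, 100 x 60 x 10 mm (x, y, z), about 120 g: one face blue enamel, the other brown cork. Origin at the centre of the blue face; z points out of the cork face (thickness 10 mm towards +z), so z up means blue face down. Starts on the mat cork up. May be absent.
- plate2: Loose flat bottle plate, 100 x 60 x 10 mm (x, y, z), about 120 g: one face blue enamel, the other brown cork. Origin at the centre of the blue face; z points out of the cork face (thickness 10 mm towards +z), so z up means blue face down. Starts on the mat cork up. May be absent.
- plate3: Loose flat bottle plate, 100 x 60 x 10 mm (x, y, z), about 120 g: one face blue enamel, the other brown cork. Origin at the centre of the blue face; z points out of the cork face (thickness 10 mm towards +z), so z up means blue face down. Starts on the mat cork up. May be absent.
- flask1: Loose closed drinks flask, 130 mm long, about 350 g: square green body 50 x 50 mm and 100 mm long with an orange round cap (34 mm diameter, from 105 to 130 mm). Origin at the centre of its foot, x points along its axis to the cap; centre of mass about 55 mm from the foot. Starts tipped over, lying on a flat side on the table, cap roughly towards -y (the mat). May be absent.
- flask2: Loose closed drinks flask, 130 mm long, about 350 g: square green body 50 x 50 mm and 100 mm long with an orange round cap (34 mm diameter, from 105 to 130 mm). Origin at the centre of its foot, x points along its axis to the cap; centre of mass about 55 mm from the foot. Starts tipped over, lying on a flat side on the table, cap roughly towards -y (the mat). May be absent.
- full1: Loose grey flask with a black cap, same size as the green ones (50 mm square, 130 mm tall, 500 g), standing in the lane near y=-190 mm; to be left alone. Origin at the centre of its foot, z up.
- full2: Loose grey flask with a black cap, same size as the green ones (50 mm square, 130 mm tall, 500 g), standing in the lane near y=0 mm; to be left alone. Origin at the centre of its foot, z up.
- full3: Loose grey flask with a black cap, same size as the green ones (50 mm square, 130 mm tall, 500 g), standing in the lane near y=190 mm; to be left alone. Origin at the centre of its foot, z up.
- kettlebell: Small cast iron kettlebell, 100 mm wide, 137 mm tall, 3 kg, standing on the table; bystander. Origin under its centre.
- dumbbell: Hex dumbbell, 190 mm long (x), 55 mm high, 2 kg; bystander. Origin under its middle.
- coaster: Round white ceramic coaster, 96 mm across, 8 mm thick; bystander. Origin under its centre.

How it is judged:
By the outcome, as a careful person would: the job done as asked, in the order asked, and still so for the second after the job is handed in, with the robot touching nothing.
Of plate1, plate2, plate3 only 2 to 3 are there at a start; the rules pass over those that are not, and their reading is None.
Of flask1, flask2 only 1 to 2 are there at a start; the rules pass over those that are not, and their reading is None.
At some moment in a run one of plate1, plate2, plate3 may be knocked a few centimetres aside while the robot is not near it.
It also fails if it takes over 210 s, if anything falls off the work surface, if the arm or the gripper's body presses on something with over 40 N, if the wrist force passes 120 N, or if a joint passes its speed limit or range.

ROBOT

A 6-joint arm with a two-finger parallel gripper is mounted at the origin on the work surface. World frame = base frame: x ahead of the robot, y to its left, z up, the work surface at z = 0. Lengths are in mm, angles in degrees, forces in N, time in s.
With the tool pointing down it reaches from about 300 to 850 mm from the base axis. Payload 4.2 kg.
Tool frame: the origin (TCP) lies at the very end of the fingers, on their centre line; the grasp point (between the pads) lies 19 mm behind it (hold_point_z is the z of the grasp point in the tool frame, in mm); z points along the fingers, y is the direction in which the jaws open and shut (so a half turn about z gives the same grasp; the last joint's range is limited). The gripper opens to 91 mm and grips with 3 to 60 N. Pads are 32 mm wide; open, the fingers measure 118 mm over their backs; the gripper's body (76 mm by 178 mm) begins 60 mm behind the grasp point.
Start: joints at [-72.594, 18.312, 89.639, -0, 72.044, -1.146], TCP at [182.952, -545.135, 213.976] pointing down, gripper open.
Joint ranges: [-177.97, 177.97], [-48.28, 115.42], [12.27, 149.76], [-77.06, 257.06], [2.81, 150.46], [-146.56, 146.56]. Speed limits (degrees/s): [147.25, 147.25, 180, 180, 180, 180].

INTERFACE

Orientations are given as [roll, pitch, yaw] about the fixed x, y, z axes, in that order (R = Rz(yaw) Ry(pitch) Rx(roll)).
In Python, from workcell import state, grab_frame, job_done, hold_point_z gives the robot as it stands. The module is installed in compiled form; this text tells all that it offers.
- The arm moves only by the shell command python3 -m creep 'ROWS' [FORCE]. ROWS is JSON, a list of rows, each a list of 7 numbers: the closure, from 0 (fully open) to 1 (shut), then the shift along the tool's x, y, z in mm, then the turn, a rotation vector about the tool's x, y, z in degrees. A call has 1 to 5 rows; each row shifts and turns the commanded pose from where the row before left it, along the tool's axes as they then stand; what a row does not reach is not made up. A row lasts 1/8 s, in which the tool goes at most 62.5 mm and 10.7 degrees, less where a joint would pass 70% of its speed; a pose out of reach is approached as far as the arm can. A call is refused whole if a number of a shift passes 62.5 or a number of a turn 10.7, either way. A call with a gripper value outside its range is refused whole. The fingers move at their own pace and stop on an object; FORCE is the grip in N (left out, the last holds). Time passes only in rows, so rows that do not move let the fingers close. It gives the time, the measured TCP pose, the force and the opening at its end, in the units of the state.
- state(): the state, without advancing time (a new reading comes with each control period).
- grab_frame(name): name is "side" or "top" or "wrist"; returns a dict with "frame" (400x640x3 uint8, red, green, blue), "fx", "fy", "cx", "cy" (pixels), "view" (4x4, takes a point from world to camera coordinates). Camera axes: x right, y down, z forward; pixel columns grow to the right and rows downward; lengths in mm; the calibration is good to about 2 mm. A picture is of the moment at which its call begins. There is no depth.
- job_done(): hands the job in, once; it reports no verdict.
The state is a dict: "time_s": time; "qpos": joint angles; "qvel": joint speeds; "effort": joint torques, N m; "ee_pos": TCP position; "ee_rot": TCP orientation; "force": force on the tool from outside, world axes, zero at the start; "torque": the same for the moment, N m; "gripper_width": finger opening in mm.
Only numpy, scipy, OpenCV 4.12 (cv2) and the standard library are available. Lean on these libraries where they do the work, as an engineer would, in place of code of your own. Each camera call takes 0.05 s, during which the arm holds its last target.

## Working session

There is one attempt and no reset: what is moved stays moved. The work goes in short steps, Python scripts to look and compute and a shell command to move; the robot and the scene stay as the last step left them, time stands still between calls to the robot, and variables do not carry over. Pictures are saved under pics/ and viewed, and the job is handed in when it is done.

```bash
mkdir -p pics; ls; python3 - <<'E'
from workcell import *
import cv2
print(state(), hold_point_z)
for n in("top","side","wrist"):
    f=grab_frame(n); cv2.imwrite(f"pics/{n}0.png",f["frame"][:,:,::-1]); print(n,f["fx"],f["fy"],f["cx"],f["cy"],f["view"])
E
```

```text
pics
{'time_s': 0.0, 'qpos': array([-7.25938804e+01,  1.83501215e+01,  8.97086238e+01, -3.07306147e-03,
        7.20437157e+01, -1.14578908e+00]), 'qvel': array([-0.01181742, -0.01371854, -0.00366026,  0.08873456,  0.01769277,
       -0.00203766]), 'effort': array([ 8.90605643e-04, -4.12455618e+01, -2.31973583e+01,  7.27407122e-02,
        4.56483406e-02, -1.58788826e-04]), 'ee_pos': array([ 182.77217169, -544.62254829,  213.12049719]), 'ee_rot': array([-1.79897501e+02,  8.72241600e-04,  1.85528594e+01]), 'force': array([ 0.85968479, -0.28564427, -0.19104369]), 'torque': array([ 0.06999133,  0.00580717, -0.00466086]), 'gripper_width': 91.20473321025761} -18.8
top 488.6169614250305 488.6169614250305 317.8454983190413 201.0262679108476 [[-1.97660607e-02 -9.99795667e-01  4.23408550e-03 -8.66247281e+00]
 [-9.87526624e-01  1.88615002e-02 -1.56318296e-01  6.24427975e+02]
 [ 1.56206494e-01 -7.27106909e-03 -9.87697658e-01  1.53418445e+03]
 [ 0.00000000e+00  0.00000000e+00  0.00000000e+00  1.00000000e+00]]
side 490.3429721809401 490.3429721809401 306.9588701092141 206.2520896760998 [[-9.31048088e-01 -3.64888385e-01 -2.43381365e-03  5.55548380e+02]
 [-2.82277240e-01  7.24452378e-01 -6.28878614e-01  2.57828310e+02]
 [ 2.31233684e-01 -5.84829221e-01 -7.77499688e-01  1.30697130e+03]
 [ 0.00000000e+00  0.00000000e+00  0.00000000e+00  1.00000000e+00]]
wrist 327.3743152595148 327.3743152595148 320.2243196479943 201.23499758356652 [[ 3.17908448e-01 -9.48120020e-01 -1.62695141e-03 -5.73129883e+02]
 [-9.19549658e-01 -3.08745869e-01  2.43113997e-01 -2.62822763e+01]
 [-2.31003562e-01 -7.57919308e-02 -9.69996360e-01  3.90917735e+02]
 [ 0.00000000e+00  0.00000000e+00  0.00000000e+00  1.00000000e+00]]
```

View pics/top0.png

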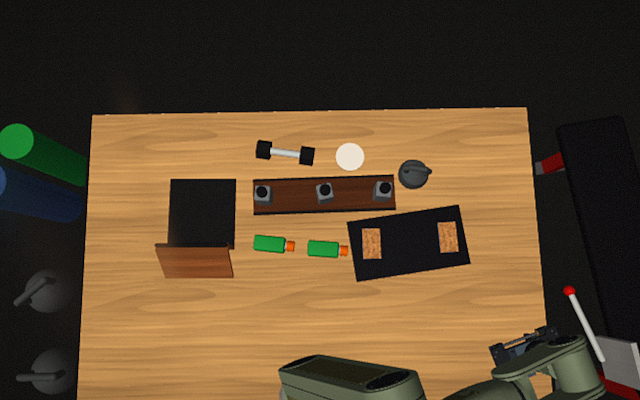

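View pics/side0.png

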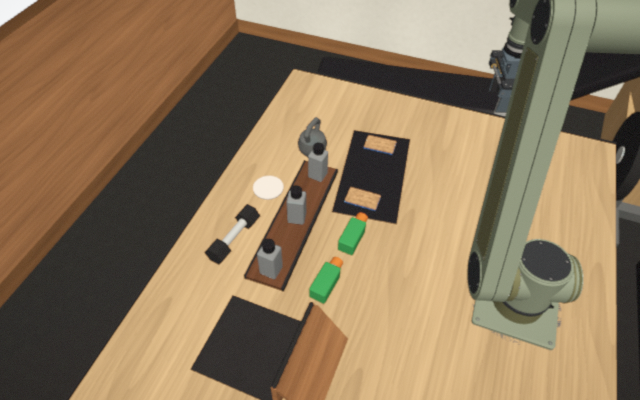

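View pics/wrist0.png

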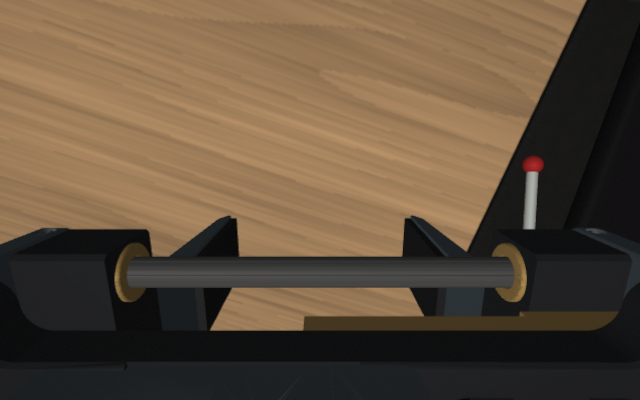

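The top view shows two cork plates on the mat at about (372,243) and (447,237), and two green flasks at (270,244) and (323,249) with their caps to the right. The ramp is at left, with its bed at (203,213) and edge near row 247. The lane is at (324,195) with three grey flasks.

```bash
cat > h.py <<'E'
import numpy as np, cv2
from workcell import *
def ray(f,u,v,z):
    V=f["view"];R=V[:3,:3];t=V[:3,3];c=-R.T@t
    d=R.T@np.array([(u-f["cx"])/f["fx"],(v-f["cy"])/f["fy"],1.])
    return c+d*(z-c[2])/d[2]
def proj(f,p):
    q=f["view"][:3,:3]@np.array(p,float)+f["view"][:3,3]
    return f["fx"]*q[0]/q[2]+f["cx"],f["fy"]*q[1]/q[2]+f["cy"]
def mask(f,name):
    h=cv2.cvtColor(f["frame"],cv2.COLOR_RGB2HSV).astype(int);H,S,Vv=h[...,0],h[...,1],h[...,2]
    m={"green":(H>50)&(H<85)&(S>120)&(Vv>60),"orange":(H>2)&(H<13)&(S>170)&(Vv>130),
       "black":(Vv<45),"blue":(H>95)&(H<130)&(S>100)&(Vv>50),"cork":(H>4)&(H<17)&(S>85)&(Vv>110),"oak":(H>2)&(H<14)&(S>90)&(Vv<=135)&(Vv>30)}[name]
    return m.astype(np.uint8)*255
def blobs(f,name,z,amin=60,box=(0,0,640,400),k=0):
    m=mask(f,name);x0,y0,x1,y1=box;mm=np.zeros_like(m);mm[y0:y1,x0:x1]=m[y0:y1,x0:x1]
    if k: mm=cv2.morphologyEx(mm,cv2.MORPH_CLOSE,np.ones((k,k)))
    out=[]
    for c in cv2.findContours(mm,cv2.RETR_EXTERNAL,cv2.CHAIN_APPROX_NONE)[0]:
        a=cv2.contourArea(c)
        if a<amin: continue
        w=np.array([ray(f,u,v,z)[:2] for u,v in c[:,0,:]],np.float32)
        (cx,cy),(a1,a2),an=cv2.minAreaRect(w)
        if a1<a2: a1,a2,an=a2,a1,an+90
        an=(an+90)%180-90
        out.append((round(cx,1),round(cy,1),round(a1,1),round(a2,1),round(an,1),c[:,0,:].mean(0).round().tolist()))
    return out
def snap(n,name,box=None,s=1):
    f=grab_frame(n);im=f["frame"][:,:,::-1]
    if box: x0,y0,x1,y1=box; im=im[y0:y1,x0:x1]
    if s!=1: im=cv2.resize(im,None,fx=s,fy=s,interpolation=cv2.INTER_CUBIC)
    cv2.imwrite(f"pics/{name}.png",im); return f
E
python3 - <<'E'
from h import *
f=snap("top","t1",(140,140,480,290),2)
for n,z,a in(("cork",13,100),("green",50,100),("orange",42,20)): print(n,*blobs(f,n,z,a),sep="\n ")
print("mat",blobs(f,"black",3,800,(340,200,480,290),9))
print("bed",blobs(f,"black",4,800,(150,170,245,246),5))
print("ped",*blobs(f,"black",148,20,(245,175,400,205)),sep="\n ")
print("oak",*blobs(f,"oak",18,100,(140,150,400,290)),sep="\n ")
E
```

```text
cork
 (37.4, -713.0, 76.2, 64.6, 18.8, [541.0, 384.0])
 (470.8, 0.4, 1485.6, 946.5, 90.0, [305.0, 256.0])
green
 (470.3, -33.2, 96.3, 48.1, 84.5, [323.0, 249.0])
 (490.1, 137.9, 98.6, 48.5, 82.9, [269.0, 243.0])
 (843.8, 967.6, 123.3, 108.1, 4.7, [15.0, 141.0])
orange
 (401.9, 353.3, 187.2, 26.3, -89.9, [200.0, 273.0])
 (429.4, 365.0, 197.7, 31.6, 88.9, [198.0, 263.0])
 (464.8, -99.9, 32.0, 22.5, -1.5, [344.0, 250.0])
 (481.6, 71.2, 32.1, 23.6, -8.7, [290.0, 246.0])
mat [(509.8, -303.6, 392.0, 241.1, -82.3, [399.0, 237.0])]
bed [(602.9, 364.6, 221.1, 216.6, -1.1, [203.0, 211.0])]
ped
 (642.7, 150.8, 31.1, 27.4, -0.2, [261.0, 191.0])
 (645.2, -41.1, 31.0, 27.4, -1.2, [325.0, 189.0])
 (647.9, -225.7, 31.0, 30.8, -1.1, [385.0, 187.0])
 (680.5, -36.1, 425.5, 5.1, -89.0, [323.0, 178.0])
oak
 (453.4, 381.5, 270.6, 136.0, 75.7, [193.0, 258.0])
 (652.6, -40.9, 467.7, 106.1, -88.9, [316.0, 194.0])
```

View pics/t1.png

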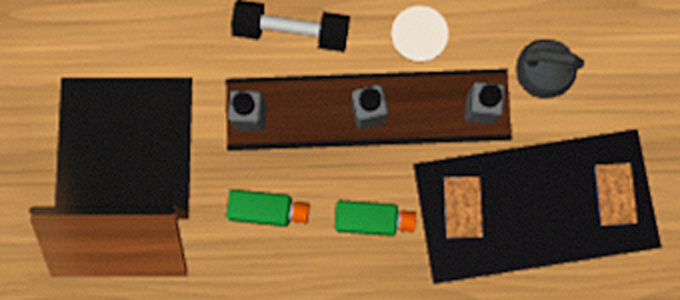

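```bash
python3 - <<'E'
from h import *
f=grab_frame("top")
def show(l,z): print([ray(f,u,v,z)[:2].round(0).tolist() for u,v in l])
print("mat");show([(347,222.5),(458.5,205),(470,263),(357,281)],3)
print("bedfront");show([(171,179.5),(236,179.5)],4)
print("edge");show([(155,244),(229,244)],134)
print("foot");show([(165,277.5),(233.5,277.5)],0)
# cork blobs inside mat
for b in((355,222,390,265),(430,215,464,258)):
  print(blobs(f,"cork",13,100,b))
def crop(n,x0,y0,x1,y1,s): 
  im=grab_frame(n)["frame"][y0:y1,x0:x1,::-1]; return cv2.resize(im,None,fx=s,fy=s,interpolation=cv2.INTER_CUBIC)
cv2.imwrite("pics/ramp_top.png",crop("top",145,170,245,290,5))
cv2.imwrite("pics/ramp_side.png",crop("side",180,280,360,400,4))
E
```

```text
mat
[[558.0, -116.0], [609.0, -490.0], [416.0, -515.0], [366.0, -143.0]]
bedfront
[[714.0, 470.0], [710.0, 252.0]]
edge
[[489.0, 474.0], [484.0, 251.0]]
foot
[[389.0, 482.0], [385.0, 259.0]]
[(487.7, -192.5, 98.1, 59.1, -1.1, [371.0, 243.0])]
[(503.7, -444.4, 98.9, 59.8, 2.7, [448.0, 237.0])]
```

View pics/ramp_top.png

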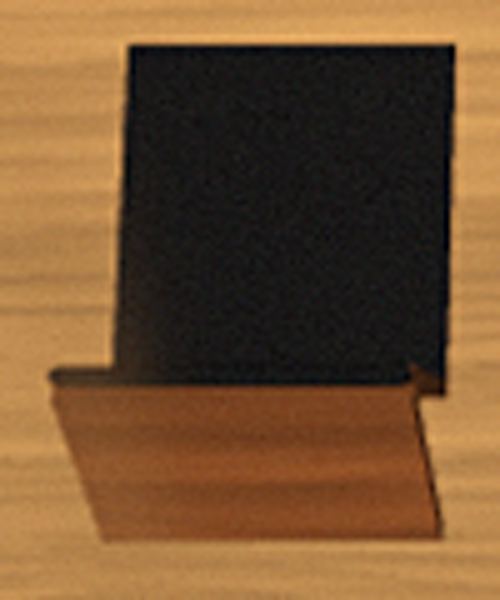

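View pics/ramp_side.png

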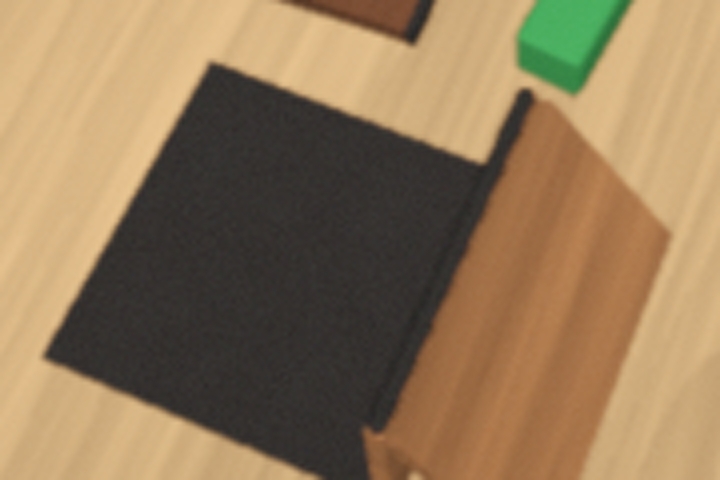

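```bash
cat >> h.py <<'E'
from scipy.spatial.transform import Rotation as Ro
def pose():
    s=state(); return s["ee_pos"],Ro.from_euler("xyz",s["ee_rot"],degrees=True)
def go(p,rpy=None):
    """tool-frame move: turn (rotvec deg) first, shift given in tool axes after the turn"""
    s=state();P,R=pose();R2=R if rpy is None else Ro.from_euler("xyz",rpy,degrees=True)
    print("t",round(s["time_s"],2),"pos",P.round(1),"rpy",s["ee_rot"].round(2),"q",s["qpos"].round(1),"F",s["force"].round(1),"w",round(s["gripper_width"],1))
    print(" turn",(R.inv()*R2).as_rotvec(degrees=True).round(2)," shift(after turn)",R2.inv().apply(np.array(p)-P).round(1))
E
python3 - <<'E'
from h import *
f=grab_frame("side")
print([ray(f,u,v,134)[:2].round(0).tolist() for u,v in[(310.5,303),(273.75,386)]])
f=grab_frame("wrist");V=f["view"];P,R=pose()
print("cam in tool",R.inv().apply(-V[:3,:3].T@V[:3,3]-P).round(0))
go([503.7,-444.4,60],[180,0,2.7])
E
python3 -m creep '[[0,0,0,0,0,0,8],[0,0,0,0,0,0,8],[0,46,-12,22,0,0,0],[0,46,-12,22,0,0,0],[0,46,-12,22,0,0,0]]' 30
python3 -m creep '[[0,46,-12,22,0,0,0],[0,46,-12,22,0,0,0],[0,46,-12,22,0,0,0],[0,46,-12,22,0,0,0],[0,0,0,0,0,0,0]]' 30
python3 - <<'E'
from h import *
go([503.7,-444.4,60],[180,0,2.7])
f=snap("wrist","w1"); f=snap("top","t2")
print(blobs(f,"cork",13,100,(355,222,390,265)))
E
```

```text
[[484.0, 265.0], [486.0, 475.0]]
cam in tool [  69.   -1. -171.]
t 0.45 pos [ 182.9 -545.1  213.9] rpy [-179.99   -0.     18.55] q [-72.6  18.3  89.6   0.   72.   -1.1] F [-0.1  0.3 -0.6] w 91.4
 turn [-1.000e-02  0.000e+00  1.585e+01]  shift(after turn) [325.2 -85.5 153.9]
time_s: 1.08
ee_pos: [320.4, -502.7, 147.5]
ee_rot: [180.0, -0.0, 2.5]
force: [-0.3, -1.0, -0.1]
gripper_width: 91.5
time_s: 1.7
ee_pos: [502.9, -444.6, 57.5]
ee_rot: [-179.8, 0.1, 2.8]
force: [-0.2, -0.1, 0.8]
gripper_width: 91.4
t 1.7 pos [ 502.9 -444.6   57.5] rpy [-1.7985e+02  1.1000e-01  2.7800e+00] q [-42.5  33.8  87.6   0.   58.8  44.7] F [-0.2 -0.1  0.8] w 91.4
 turn [-0.15  0.11  0.08]  shift(after turn) [ 0.8 -0.2 -2.5]
[(487.7, -192.5, 98.1, 59.2, -1.1, [371.0, 243.0])]
```

View pics/w1.png

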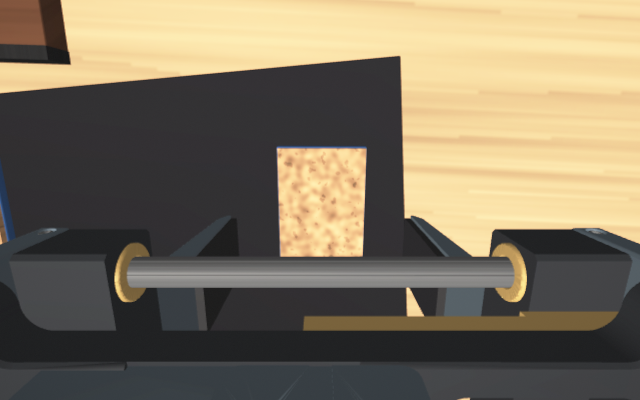

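The wrist view shows the cork plate centred (columns 277–366) between the fingers (237–405). Next I descend and grip it.

```bash

python3 -m creep '[[0,1,0,25,0,0,0],[0,0,0,20,0,0,0],[0,0,0,7,0,0,0],[0,0,0,0,0,0,0]]' 30
python3 -m creep '[[1,0,0,0,0,0,0],[1,0,0,0,0,0,0],[1,0,0,0,0,0,0],[1,0,0,0,0,0,0]]' 30
python3 -m creep '[[1,0,0,-10,0,0,0],[1,0,0,-30,0,0,0],[1,0,0,-50,0,0,0],[1,0,0,-50,0,0,0],[1,0,0,-25,0,0,0]]' 30
python3 - <<'E'
from h import *
go([510,364,165],[180,0,-1])
snap("wrist","w2")
E
```

```text
time_s: 2.3
ee_pos: [501.2, -447.5, 8.5]
ee_rot: [180.0, -0.0, 2.5]
force: [-0.2, -1.0, 0.3]
gripper_width: 91.1
time_s: 2.8
ee_pos: [502.0, -446.7, 8.3]
ee_rot: [180.0, -0.0, 2.6]
force: [0.4, 0.3, 2.8]
gripper_width: 59.6
time_s: 3.42
ee_pos: [502.8, -447.7, 177.1]
ee_rot: [179.8, -0.2, 2.6]
force: [1.1, -0.1, -1.0]
gripper_width: 59.3
t 3.42 pos [ 502.8 -447.7  177.1] rpy [179.76  -0.22   2.55] q [-42.7  28.3  79.   -0.   72.3  44.8] F [ 1.1 -0.1 -1. ] w 59.3
 turn [ 0.23 -0.23  3.55]  shift(after turn) [  -7.  -811.7   12.1]
```

View pics/w2.png

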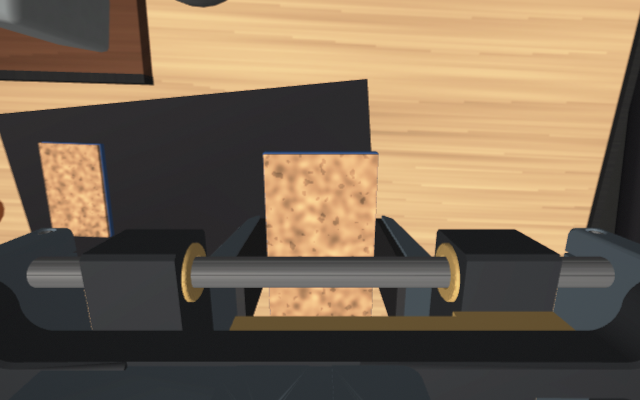

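```bash

python3 -m creep '[[1,0,-20,0,0,0,1.5],[1,0,-40,0,0,0,2],[1,0,-55,0,0,0,0],[1,0,-55,0,0,0,0],[1,0,-55,0,0,0,0]]'
python3 -m creep '[[1,0,-55,0,0,0,0],[1,0,-55,0,0,0,0],[1,0,-55,0,0,0,0],[1,0,-55,0,0,0,0],[1,0,-55,0,0,0,0]]'
python3 -m creep '[[1,0,-55,0,0,0,0],[1,0,-55,0,0,0,0],[1,0,-55,0,0,0,0],[1,0,-55,0,0,0,0],[1,0,-55,0,0,0,0]]'
python3 -m creep '[[1,0,-25,0,0,0,0],[1,0,-12,0,0,0,0],[1,0,0,0,0,0,0],[1,0,0,0,0,0,0]]'
python3 - <<'E'
from h import *
go([510,364,164],[180,0,-1])
snap("wrist","w3");snap("side","s3")
E
```

```text
time_s: 4.1
ee_pos: [502.5, -220.1, 172.4]
ee_rot: [-180.0, 0.0, -1.0]
force: [0.4, 0.5, -1.5]
gripper_width: 59.8
time_s: 4.72
ee_pos: [507.0, 54.7, 172.6]
ee_rot: [180.0, 0.0, -0.9]
force: [1.1, -0.1, -1.9]
gripper_width: 59.4
time_s: 5.35
ee_pos: [511.7, 329.6, 172.4]
ee_rot: [180.0, 0.0, -0.9]
force: [1.4, -0.0, -0.9]
gripper_width: 59.5
time_s: 5.85
ee_pos: [512.8, 363.5, 172.9]
ee_rot: [179.9, 0.0, -1.0]
force: [0.7, -0.4, -0.7]
gripper_width: 59.2
t 5.85 pos [512.8 363.5 172.9] rpy [ 1.7995e+02  1.0000e-02 -1.0300e+00] q [ 34.3  24.7  85.8  -0.   69.6 125.3] F [ 0.7 -0.4 -0.7] w 59.2
 turn [ 0.05  0.01 -0.03]  shift(after turn) [-2.8 -0.5  8.9]
```

View pics/w3.png

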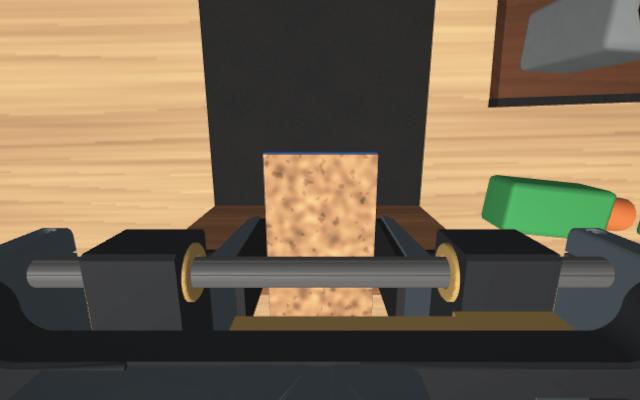

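View pics/s3.png

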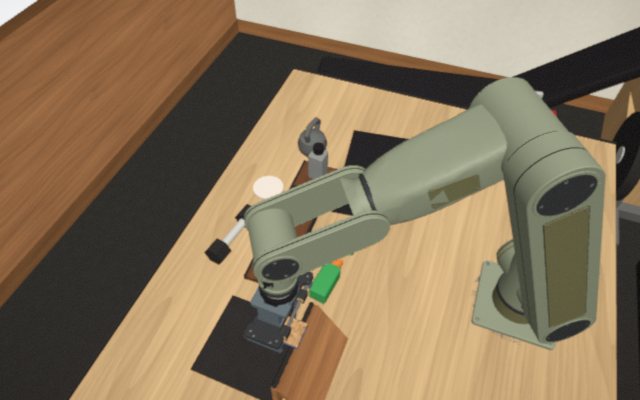

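```bash

python3 -m creep '[[1,-3,0,5,0,0,0],[1,0,0,4,0,0,0],[1,0,0,0,0,0,0],[1,0,0,0,0,0,0]]'
python3 -m creep '[[0,0,0,0,0,0,0],[0,0,0,0,0,0,0],[0,0,0,0,0,0,0],[0,0,0,0,0,0,0],[0,0,0,0,0,0,0]]'
python3 -m creep '[[0,0,0,-20,0,0,0],[0,0,0,-20,0,0,0],[0,0,0,0,0,0,0],[0,0,0,0,0,0,0]]'
python3 - <<'E'
from h import *
go([510,364,164],[180,0,-1])
snap("wrist","w4");snap("side","s4")
f=snap("top","t4")
print(blobs(f,"blue",14,60),blobs(f,"cork",13,100,(355,222,390,265)))
E
```

```text
time_s: 6.45
ee_pos: [509.8, 365.1, 163.9]
ee_rot: [180.0, -0.0, -0.9]
force: [0.2, -1.4, -1.3]
gripper_width: 59.5
time_s: 7.08
ee_pos: [509.7, 365.1, 163.9]
ee_rot: [180.0, -0.0, -0.9]
force: [0.9, -0.5, -0.4]
gripper_width: 91.3
time_s: 7.58
ee_pos: [509.3, 364.8, 203.1]
ee_rot: [180.0, 0.1, -0.9]
force: [0.5, -0.2, 0.7]
gripper_width: 91.4
t 7.58 pos [509.3 364.8 203.1] rpy [ 1.7995e+02  6.0000e-02 -9.5000e-01] q [ 34.6  23.4  83.4  -0.   73.3 125.5] F [ 0.5 -0.2  0.7] w 91.4
 turn [0.05 0.06 0.05]  shift(after turn) [ 0.7  0.8 39.1]
[(564.2, 363.9, 99.1, 62.6, -1.1, [204.0, 220.0]), (719.9, 1024.7, 99.1, 19.8, 4.7, [2.0, 181.0])] [(487.7, -192.5, 98.1, 59.2, -1.1, [371.0, 243.0])]
```

View pics/w4.png

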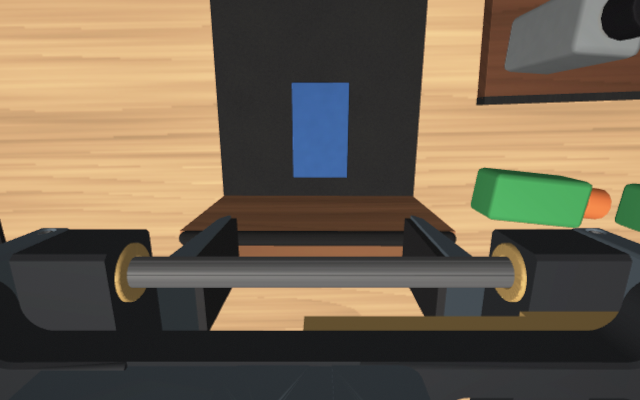

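View pics/t4.png

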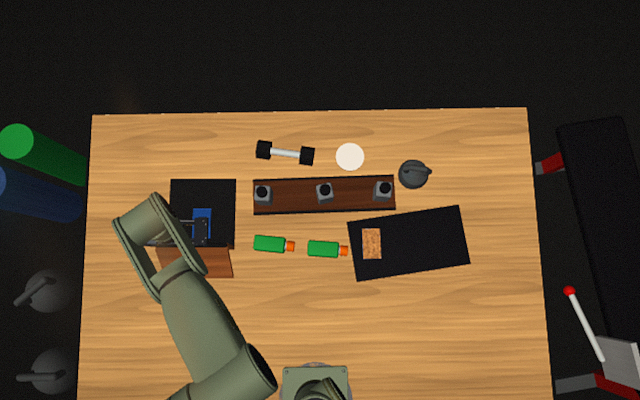

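The wrist view shows the plate flipped, blue side up on the bed at about (320,130). I'll locate it from the wrist camera.

```bash
python3 - <<'E'
from h import *
f=grab_frame("wrist"); b=blobs(f,"blue",14,500); print(b)
go([b[0][0],b[0][1],160],[180,0,b[0][4]]) 
E
```

```text
[(565.5, 365.7, 100.2, 60.7, -1.2, [320.0, 129.0])]
t 7.78 pos [509.4 364.8 202.9] rpy [ 1.7994e+02  8.0000e-02 -9.5000e-01] q [ 34.6  23.4  83.4  -0.   73.3 125.5] F [ 0.  -0.3  0.1] w 91.0
 turn [0.06 0.08 0.25]  shift(after turn) [56.1 -2.  42.9]
```

```bash

python3 -m creep '[[0,30,-1,0,0,0,0],[0,29,-1,0,0,0,0],[0,0,0,40,0,0,0],[0,0,0,50,0,0,0],[0,0,0,50,0,0,0]]'
python3 -m creep '[[0,0,0,30,0,0,0],[0,0,0,15,0,0,0],[0,0,0,10,0,0,0],[0,0,0,0,0,0,0]]'
python3 -m creep '[[1,0,0,0,0,0,0],[1,0,0,0,0,0,0],[1,0,0,0,0,0,0],[1,0,0,0,0,0,0]]' 30
python3 - <<'E'
from h import *
go([566,365,180],[180,0,-1])
E
python3 -m creep '[[1,0,0,-10,0,0,0],[1,0,0,-30,0,0,0],[1,0,0,-55,0,0,0],[1,0,0,-55,0,0,0],[1,0,0,-25,0,0,0]]'
python3 - <<'E'
from h import *
go([504,-444.4,60],[180,0,3])
f=snap("wrist","w5");f=grab_frame("top");print(blobs(f,"cork",13,100,(345,205,480,285)))
E
```

```text
time_s: 8.4
ee_pos: [568.7, 365.9, 62.1]
ee_rot: [180.0, -0.0, -1.0]
force: [0.4, 0.0, -0.9]
gripper_width: 91.3
time_s: 8.9
ee_pos: [568.9, 366.2, 9.1]
ee_rot: [-180.0, -0.0, -0.9]
force: [0.6, 0.6, -0.5]
gripper_width: 91.3
time_s: 9.4
ee_pos: [568.9, 366.0, 9.4]
ee_rot: [180.0, -0.0, -0.9]
force: [-0.3, -0.6, 1.9]
gripper_width: 59.2
t 9.4 pos [568.9 366.    9.4] rpy [ 1.7999e+02 -4.0000e-02 -9.4000e-01] q [ 31.8  37.   89.5  -0.   53.5 122.7] F [-0.3 -0.6  1.9] w 59.2
 turn [ 0.01 -0.04  0.06]  shift(after turn) [  -2.9    1.1 -170.6]
time_s: 10.02
ee_pos: [569.9, 367.0, 188.7]
ee_rot: [-179.8, -0.3, -0.9]
force: [0.2, -0.3, -0.5]
gripper_width: 59.5
t 10.03 pos [569.9 367.  188.7] rpy [-179.79   -0.32   -0.95] q [ 31.8  28.3  77.3   0.   73.9 122.7] F [ 0.2 -0.3 -0.5] w 59.5
 turn [-0.2  -0.33 -3.95]  shift(after turn) [-108.3  806.8  128.7]
[(487.7, -192.5, 98.1, 59.2, -1.1, [371.0, 243.0]), (481.6, -329.2, 446.6, 258.3, 88.9, [421.0, 262.0]), (594.3, -271.5, 376.4, 97.4, -71.4, [388.0, 214.0])]
```

View pics/w5.png

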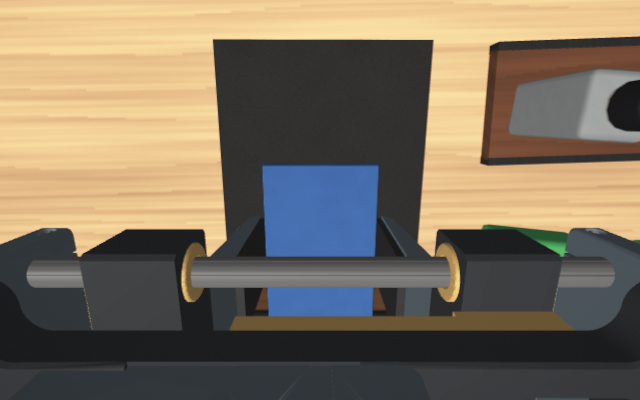

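```bash

python3 -m creep '[[1,0,20,0,0,0,-2],[1,-4,40,0,0,0,-2],[1,-8,55,0,0,0,0],[1,-8,55,0,0,0,0],[1,-8,55,0,0,0,0]]'
python3 -m creep '[[1,-8,55,0,0,0,0],[1,-8,55,0,0,0,0],[1,-8,55,0,0,0,0],[1,-8,55,0,0,0,0],[1,-8,55,0,0,0,0]]'
python3 -m creep '[[1,-8,55,0,0,0,0],[1,-8,55,0,0,0,0],[1,-8,55,0,0,0,0],[1,-8,55,0,0,0,0],[1,0,50,20,0,0,0]]'
python3 -m creep '[[1,0,25,30,0,0,0],[1,0,8,30,0,0,0],[1,0,0,20,0,0,0],[1,0,0,0,0,0,0],[1,0,0,0,0,0,0]]'
python3 - <<'E'
from h import *
go([507,-440,8],[180,0,3])
f=snap("wrist","w6")
E
```

```text
time_s: 10.75
ee_pos: [548.6, 138.2, 182.2]
ee_rot: [180.0, 0.2, 3.1]
force: [0.8, -0.7, -0.2]
gripper_width: 59.6
time_s: 11.38
ee_pos: [523.4, -138.2, 182.4]
ee_rot: [-179.9, 0.1, 3.0]
force: [1.0, 0.4, 0.0]
gripper_width: 59.4
time_s: 12.0
ee_pos: [506.7, -410.2, 163.6]
ee_rot: [180.0, -0.1, 3.0]
force: [0.7, -0.4, -1.4]
gripper_width: 59.8
time_s: 12.62
ee_pos: [509.0, -441.0, 84.1]
ee_rot: [180.0, -0.0, 3.1]
force: [-0.3, 0.5, -0.6]
gripper_width: 59.9
t 12.62 pos [ 509.  -441.    84.1] rpy [ 1.7999e+02 -1.0000e-02  3.0600e+00] q [-41.9  32.5  85.8   0.   61.7  45.1] F [-0.3  0.5 -0.6] w 59.9
 turn [ 0.01 -0.01  0.06]  shift(after turn) [-1.9 -1.1 76.1]
```

View pics/w6.png

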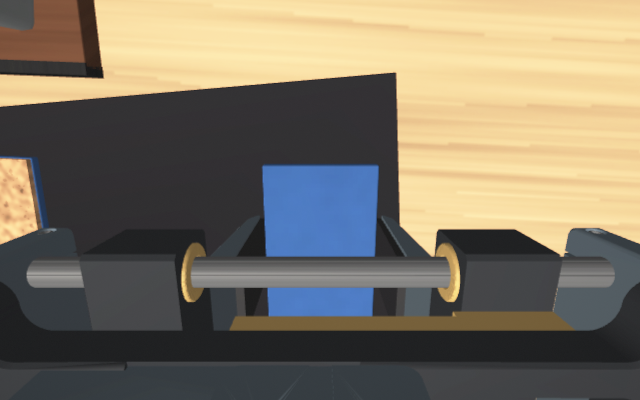

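```bash

python3 -m creep '[[1,-2,-4,30,0,0,0],[1,0,0,30,0,0,0],[1,0,0,10,0,0,0],[1,0,0,4.5,0,0,0],[1,0,0,0,0,0,0]]'
python3 -m creep '[[1,0,0,0,0,0,0],[0,0,0,0,0,0,0],[0,0,0,0,0,0,0],[0,0,0,0,0,0,0],[0,0,0,-20,0,0,0]]'
python3 -m creep '[[0,0,0,-40,0,0,0],[0,0,0,-40,0,0,0],[0,0,0,-20,0,0,0],[0,0,0,0,0,0,0]]'
python3 - <<'E'
from h import *
f=snap("wrist","w7"); print(blobs(f,"blue",13,500)); print(blobs(f,"cork",13,500))
f=snap("top","t7"); print(blobs(f,"blue",13,80));b=blobs(f,"cork",13,100,(350,215,395,275));print(b)
go([b[0][0],b[0][1],60],[180,0,b[0][4]])
E
```

```text
time_s: 13.3
ee_pos: [507.3, -437.7, 10.5]
ee_rot: [179.9, -0.1, 3.1]
force: [0.2, -0.1, -1.8]
gripper_width: 59.6
time_s: 13.92
ee_pos: [505.6, -436.2, 28.1]
ee_rot: [-179.8, 0.2, 3.1]
force: [-0.4, 0.6, 0.3]
gripper_width: 90.8
time_s: 14.42
ee_pos: [507.5, -437.9, 131.5]
ee_rot: [179.8, -0.2, 3.1]
force: [0.1, 0.4, -1.0]
gripper_width: 90.8
[(503.7, -436.2, 100.6, 60.6, 3.0, [319.0, 199.0])]
[(497.9, -191.6, 78.9, 60.6, 0.3, [47.0, 190.0]), (543.2, -548.5, 161.9, 113.6, 11.1, [421.0, 159.0]), (632.7, -218.9, 104.7, 52.3, -89.1, [61.0, 45.0])]
[(717.5, 1023.5, 104.6, 23.0, 4.7, [2.0, 184.0])]
[(487.7, -192.4, 98.1, 59.3, -1.1, [371.0, 243.0])]
t 14.53 pos [ 506.2 -436.7  128.6] rpy [-1.7995e+02  6.0000e-02  3.0600e+00] q [-41.8  30.   83.3  -0.   66.7  45.2] F [-0.9 -0.3 -1. ] w 91.3
 turn [-0.05  0.06  4.16]  shift(after turn) [ -23.1 -243.9   68.6]
```

View pics/w7.png

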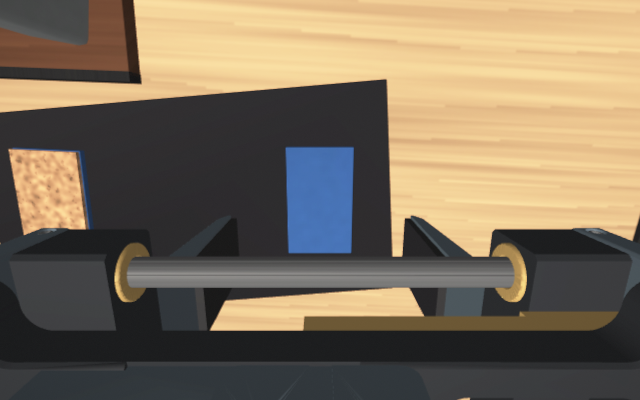

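View pics/t7.png

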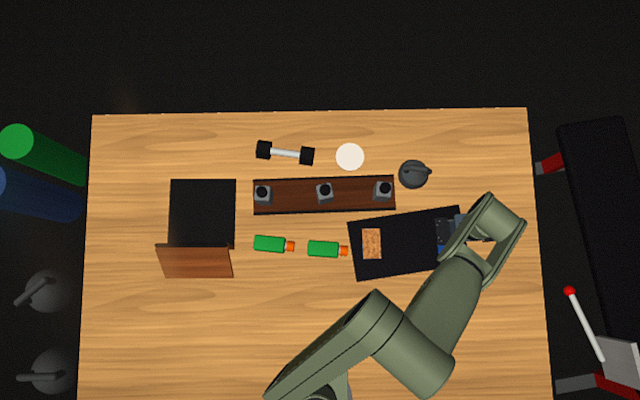

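```bash

python3 -m creep '[[0,-4,-30,0,0,0,2],[0,-5,-55,0,0,0,2],[0,-5,-55,0,0,0,0],[0,-5,-55,10,0,0,0],[0,-4,-49,20,0,0,0]]'
python3 -m creep '[[0,0,0,20,0,0,0],[0,0,0,20,0,0,0],[0,0,0,0,0,0,0],[0,0,0,0,0,0,0]]'
python3 - <<'E'
from h import *
f=snap("wrist","w8"); b=blobs(f,"cork",13,500,(240,100,402,257)); print(b)
go([487.7,-192.4,8],[180,0,-1])
E
```

```text
time_s: 15.15
ee_pos: [482.9, -191.3, 98.3]
ee_rot: [-180.0, 0.0, -0.9]
force: [0.8, 0.6, -0.1]
gripper_width: 91.2
time_s: 15.65
ee_pos: [483.6, -193.4, 59.3]
ee_rot: [-180.0, 0.0, -1.0]
force: [0.1, 0.9, -1.3]
gripper_width: 91.2
[]
t 15.7 pos [ 483.9 -193.6   59.7] rpy [ 1.7998e+02 -3.0000e-02 -9.6000e-01] q [-23.1  22.2 108.9  -0.   48.9  67.9] F [-0.1  0.5 -0.1] w 90.6
 turn [ 0.02 -0.03  0.04]  shift(after turn) [ 3.7 -1.2 51.7]
```

View pics/w8.png

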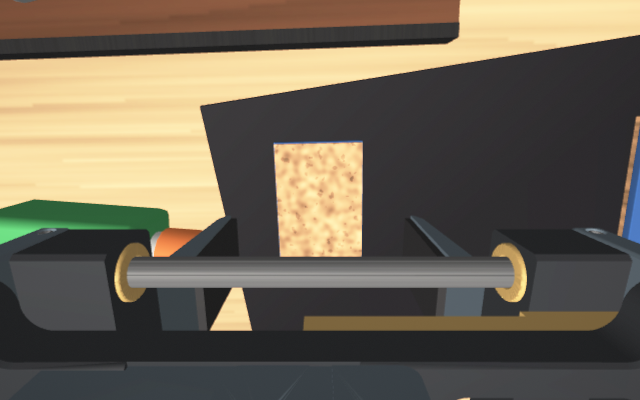

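```bash

python3 -m creep '[[0,4,-1,25,0,0,0],[0,0,0,18,0,0,0],[0,0,0,9,0,0,0],[0,0,0,0,0,0,0],[0,0,0,0,0,0,0]]'
python3 -m creep '[[1,0,0,0,0,0,0],[1,0,0,0,0,0,0],[1,0,0,0,0,0,0],[1,0,0,0,0,0,0]]' 30
python3 - <<'E'
from h import *
go([487.7,-192.4,8],[180,0,-1])
E
python3 -m creep '[[1,0,0,-10,0,0,0],[1,0,0,-30,0,0,0],[1,0,0,-55,0,0,0],[1,0,0,-55,0,0,0],[1,0,0,-20,0,0,0]]' 30
python3 - <<'E'
from h import *
go([510,365,164],[180,0,-1])
snap("wrist","w9")
E
```

```text
time_s: 16.32
ee_pos: [488.3, -192.7, 8.2]
ee_rot: [180.0, -0.1, -1.0]
force: [0.5, 0.0, -0.2]
gripper_width: 90.9
time_s: 16.82
ee_pos: [487.8, -192.4, 7.6]
ee_rot: [180.0, -0.0, -0.9]
force: [0.2, 0.6, 2.1]
gripper_width: 59.6
t 16.82 pos [ 487.8 -192.4    7.6] rpy [ 1.7998e+02 -2.0000e-02 -9.5000e-01] q [-22.8  26.5 111.5  -0.   42.   68.2] F [0.2 0.6 2.1] w 59.6
 turn [ 0.02 -0.02  0.05]  shift(after turn) [-0.1 -0.  -0.4]
time_s: 17.45
ee_pos: [489.2, -192.9, 181.7]
ee_rot: [179.9, -0.4, -0.9]
force: [0.4, -0.4, -2.3]
gripper_width: 59.3
t 17.45 pos [ 489.2 -192.9  181.7] rpy [179.85  -0.37  -0.94] q [-22.8  15.   99.2  -0.   65.3  68.2] F [ 0.4 -0.4 -2.3] w 59.3
 turn [ 0.15 -0.37  0.06]  shift(after turn) [  11.1 -558.2   17.7]
```

View pics/w9.png

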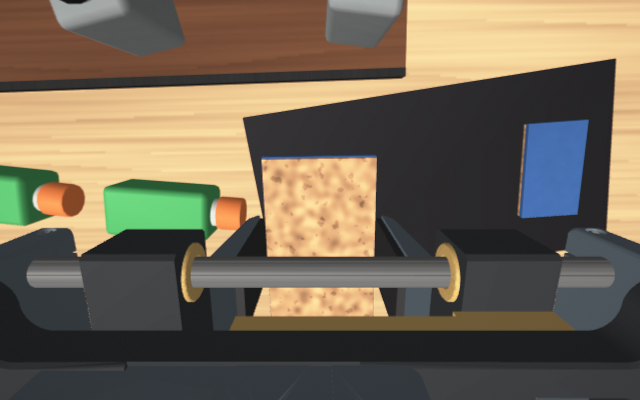

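```bash

python3 -m creep '[[1,2,-20,0,0,0,0],[1,2,-40,0,0,0,0],[1,2,-55,0,0,0,0],[1,2,-55,0,0,0,0],[1,2,-55,0,0,0,0]]'
python3 -m creep '[[1,2,-55,0,0,0,0],[1,0,-55,0,0,0,0],[1,0,-55,0,0,0,0],[1,0,-55,0,0,0,0],[1,0,-55,0,0,0,0]]'
python3 -m creep '[[1,0,-35,0,0,0,0],[1,0,-15,0,0,0,0],[1,0,-8,0,0,0,0],[1,0,0,0,0,0,0],[1,0,0,0,0,0,0]]'
python3 - <<'E'
from h import *
go([510,365,164],[180,0,-1])
snap("wrist","w10")
E
```

```text
time_s: 18.12
ee_pos: [499.8, 35.1, 175.8]
ee_rot: [-180.0, 0.2, -0.9]
force: [1.2, -0.7, -1.5]
gripper_width: 59.6
time_s: 18.75
ee_pos: [505.9, 309.6, 175.5]
ee_rot: [179.9, 0.2, -0.9]
force: [0.8, 0.7, -1.4]
gripper_width: 59.7
time_s: 19.38
ee_pos: [509.0, 364.1, 177.5]
ee_rot: [180.0, 0.0, -1.0]
force: [-0.5, 0.1, -1.5]
gripper_width: 59.9
t 19.38 pos [509.  364.1 177.5] rpy [ 1.7996e+02  1.0000e-02 -1.0200e+00] q [ 34.5  24.2  85.8  -0.   70.  125.6] F [-0.5  0.1 -1.5] w 59.9
 turn [ 0.04  0.01 -0.02]  shift(after turn) [ 1.  -0.9 13.5]
```

View pics/w10.png

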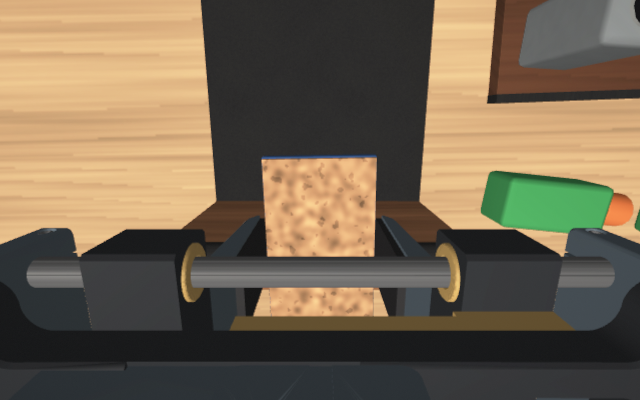

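```bash

python3 -m creep '[[1,2,0,8,0,0,0],[1,0,0,5,0,0,0],[1,0,0,0,0,0,0],[1,0,0,0,0,0,0]]'
python3 -m creep '[[0,0,0,0,0,0,0],[0,0,0,0,0,0,0],[0,0,0,0,0,0,0],[0,0,0,0,0,0,0],[0,0,0,0,0,0,0]]'
python3 -m creep '[[0,0,0,-20,0,0,0],[0,0,0,-20,0,0,0],[0,0,0,0,0,0,0],[0,0,0,0,0,0,0]]'
python3 - <<'E'
from h import *
f=snap("wrist","w11");b=blobs(f,"blue",14,500); print(b)
go([b[0][0],b[0][1],9],[180,0,b[0][4]])
f=snap("top","t11");print(blobs(f,"blue",13,100))
E
```

```text
time_s: 19.92
ee_pos: [510.9, 365.3, 164.4]
ee_rot: [180.0, 0.0, -1.0]
force: [-0.2, -0.1, -1.7]
gripper_width: 59.6
time_s: 20.55
ee_pos: [510.9, 365.4, 164.5]
ee_rot: [180.0, -0.0, -0.9]
force: [1.0, 0.5, -1.0]
gripper_width: 91.3
time_s: 21.05
ee_pos: [510.5, 365.1, 203.6]
ee_rot: [179.9, 0.1, -0.9]
force: [-0.5, -0.0, -0.4]
gripper_width: 91.4
[(558.8, 367.8, 100.5, 60.5, 0.1, [318.0, 137.0])]
t 21.1 pos [510.4 365.  203.3] rpy [ 1.7993e+02  9.0000e-02 -9.5000e-01] q [ 34.5  23.5  83.2  -0.   73.4 125.5] F [-0.6  0.2 -0.3] w 91.0
 turn [ 0.07  0.09 -1.05]  shift(after turn) [ 48.4  -2.7 194.3]
[(502.5, -437.3, 102.6, 62.4, 3.4, [445.0, 237.0]), (557.7, 364.6, 101.0, 59.3, 0.8, [204.0, 221.0]), (720.1, 1025.3, 99.2, 19.8, 4.7, [2.0, 181.0])]
```

View pics/w11.png

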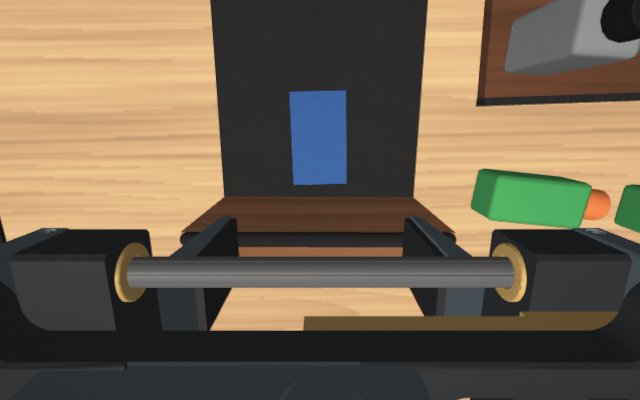

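View pics/t11.png

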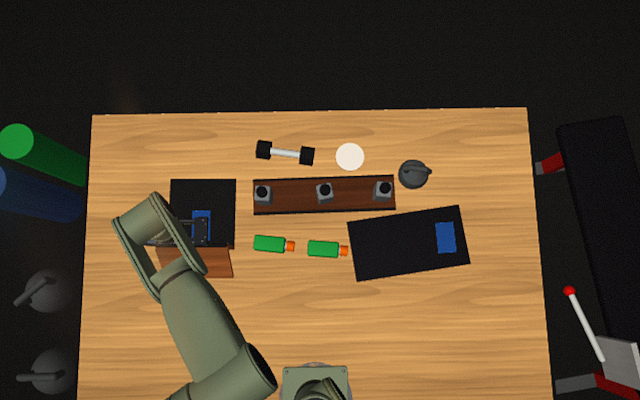

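```bash

python3 -m creep '[[0,28,-1,0,0,0,-1],[0,28,-1,0,0,0,0],[0,0,0,40,0,0,0],[0,0,0,50,0,0,0],[0,0,0,50,0,0,0]]'
python3 -m creep '[[0,0,0,30,0,0,0],[0,0,0,15,0,0,0],[0,0,0,10,0,0,0],[0,0,0,0,0,0,0]]'
python3 -m creep '[[1,0,0,0,0,0,0],[1,0,0,0,0,0,0],[1,0,0,0,0,0,0],[1,0,0,0,0,0,0]]' 30
python3 -m creep '[[1,0,0,-10,0,0,0],[1,0,0,-30,0,0,0],[1,0,0,-55,0,0,0],[1,0,0,-55,0,0,0],[1,0,0,-25,0,0,0]]'
python3 - <<'E'
from h import *
go([495,-192,8],[180,0,0])
f=snap("wrist","w12")
E
```

```text
time_s: 21.78
ee_pos: [566.6, 366.6, 62.2]
ee_rot: [180.0, 0.0, 0.0]
force: [0.5, 0.3, 0.4]
gripper_width: 91.3
time_s: 22.28
ee_pos: [567.1, 367.0, 9.5]
ee_rot: [180.0, -0.0, 0.1]
force: [-0.0, 1.0, -0.3]
gripper_width: 91.6
time_s: 22.78
ee_pos: [567.1, 366.9, 9.9]
ee_rot: [-180.0, -0.0, 0.1]
force: [-0.7, -0.7, 2.5]
gripper_width: 59.6
time_s: 23.4
ee_pos: [568.1, 367.7, 189.1]
ee_rot: [-179.8, -0.3, 0.1]
force: [-0.0, 0.2, -1.1]
gripper_width: 59.0
t 23.4 pos [568.1 367.7 189.1] rpy [-1.798e+02 -3.200e-01  5.000e-02] q [ 31.9  28.2  77.5  -0.   73.9 121.9] F [-0.   0.2 -1.1] w 59.0
 turn [-0.2  -0.32  0.06]  shift(after turn) [-73.1 559.7 181.1]
```

View pics/w12.png

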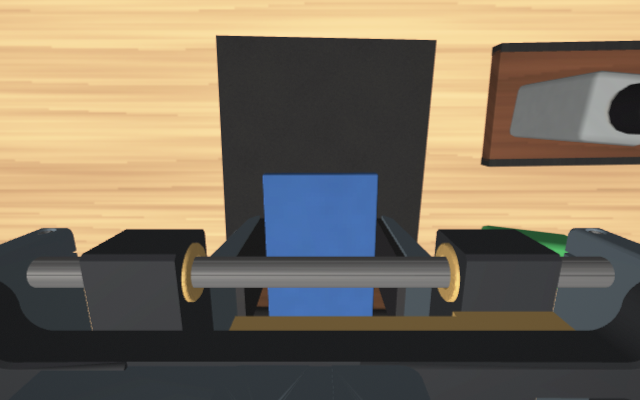

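```bash

python3 -m creep '[[1,0,20,0,0,0,0],[1,-8,40,0,0,0,0],[1,-8,55,0,0,0,0],[1,-8,55,0,0,0,0],[1,-8,55,0,0,0,0]]'
python3 -m creep '[[1,-8,55,0,0,0,0],[1,-8,55,0,0,0,0],[1,-8,55,0,0,0,0],[1,-8,55,0,0,0,0],[1,-8,55,0,0,0,0]]'
python3 -m creep '[[1,0,48,0,0,0,0],[1,0,20,20,0,0,0],[1,0,10,30,0,0,0],[1,0,0,40,0,0,0],[1,0,0,30,0,0,0]]'
python3 -m creep '[[1,0,0,0,0,0,0],[1,0,0,0,0,0,0]]'
python3 - <<'E'
from h import *
go([496,-212,9],[180,0,0])
f=snap("wrist","w13")
E
```

```text
time_s: 24.08
ee_pos: [532.8, 138.7, 182.0]
ee_rot: [179.9, 0.3, 0.0]
force: [0.6, -0.5, -0.9]
gripper_width: 59.7
time_s: 24.7
ee_pos: [492.5, -135.2, 182.3]
ee_rot: [-180.0, 0.3, 0.0]
force: [0.5, 0.6, -1.1]
gripper_width: 59.2
time_s: 25.32
ee_pos: [491.8, -211.0, 60.9]
ee_rot: [-179.9, 0.3, -0.0]
force: [0.3, 0.1, -1.9]
gripper_width: 59.3
time_s: 25.58
ee_pos: [495.1, -211.5, 64.6]
ee_rot: [180.0, 0.0, 0.0]
force: [0.1, -0.2, -2.0]
gripper_width: 59.3
t 25.57 pos [ 495.1 -211.5   64.6] rpy [1.7999e+02 1.0000e-02 3.0000e-02] q [-24.4  23.1 106.3  -0.   50.6  65.6] F [ 0.1 -0.2 -2. ] w 59.3
 turn [0.01 0.01 0.03]  shift(after turn) [ 0.9  0.5 55.6]
```

View pics/w13.png

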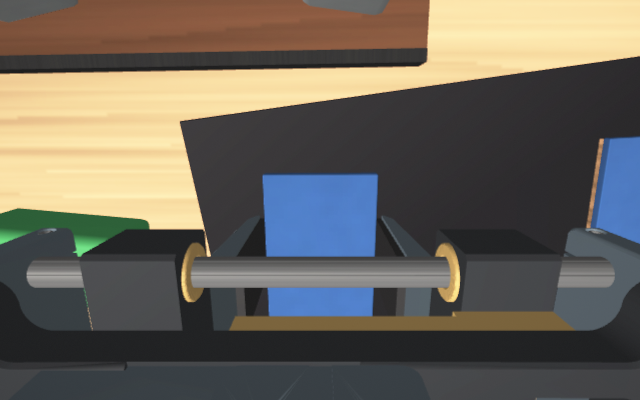

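```bash

python3 -m creep '[[1,0,0,30,0,0,0],[1,0,0,17,0,0,0],[1,0,0,6,0,0,0],[1,0,0,2,0,0,0],[1,0,0,0,0,0,0]]'
python3 -m creep '[[1,0,0,0,0,0,0],[0,0,0,0,0,0,0],[0,0,0,0,0,0,0],[0,0,0,0,0,0,0],[0,0,0,-20,0,0,0]]'
python3 -m creep '[[0,0,0,-40,0,0,0],[0,0,0,-50,0,0,0],[0,0,0,-50,0,0,0],[0,0,0,0,0,0,0]]'
python3 - <<'E'
from h import *
go([470,20,200],[180,0,0])
f=snap("wrist","w14"); print(blobs(f,"blue",13,500))
f=snap("top","t14"); print(blobs(f,"green",50,100),blobs(f,"orange",42,20)[-2:])
E
```

```text
time_s: 26.25
ee_pos: [496.1, -211.4, 10.3]
ee_rot: [180.0, -0.1, 0.1]
force: [0.8, -0.3, -1.3]
gripper_width: 59.6
time_s: 26.88
ee_pos: [494.3, -210.7, 28.5]
ee_rot: [-179.9, 0.2, 0.1]
force: [-0.2, 0.5, -0.7]
gripper_width: 91.1
time_s: 27.38
ee_pos: [497.9, -212.2, 173.8]
ee_rot: [179.8, -0.5, 0.1]
force: [0.0, -0.6, 0.0]
gripper_width: 91.5
t 27.38 pos [ 497.9 -212.2  173.8] rpy [ 1.7977e+02 -5.0000e-01  5.0000e-02] q [-24.3  16.7  98.1  -0.   64.7  65.6] F [ 0.  -0.6  0. ] w 91.5
 turn [ 0.23 -0.5   0.05]  shift(after turn) [ -27.9 -232.2  -26.2]
[(487.4, -209.8, 99.8, 60.7, 0.2, [319.0, 197.0]), (503.4, -435.4, 100.9, 62.4, 3.1, [537.0, 181.0])]
[(470.2, -33.3, 96.5, 48.3, 84.5, [323.0, 249.0]), (489.9, 137.7, 99.4, 48.1, 83.4, [269.0, 243.0]), (844.0, 967.6, 123.0, 108.1, 4.7, [15.0, 141.0])] [(464.8, -99.9, 32.0, 22.5, -1.5, [343.0, 250.0]), (482.0, 71.2, 32.1, 23.6, -8.7, [290.0, 246.0])]
```

View pics/w14.png

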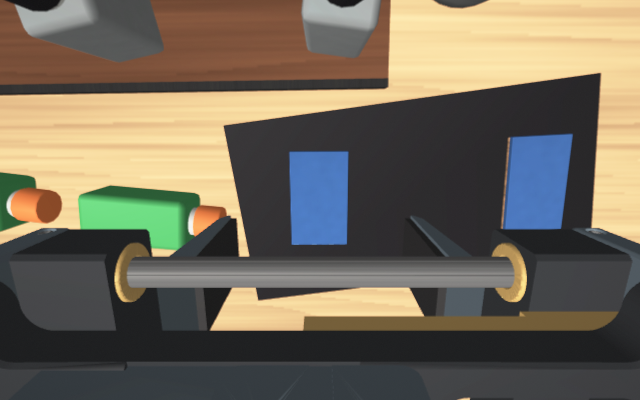

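Both plates now lie blue side up on the mat: the near one at (319,197) in the wrist view, the far one at (537,181). Before the flasks I'll do a small tilt test in free space to identify the arm kinematics.

```bash
cat > log.py <<'E'
from h import *
import json
s=state();open("log.jsonl","a").write(json.dumps([s["qpos"].tolist(),s["ee_pos"].tolist(),s["ee_rot"].tolist()])+"\n")
print(s["qpos"].round(1),s["ee_pos"].round(1),s["ee_rot"].round(1))
E
python3 log.py
python3 -m creep '[[0,-10,-40,-40,0,0,0],[0,-10,-50,-40,0,0,0],[0,-10,-50,-40,0,0,0],[0,0,-50,0,0,0,0],[0,0,0,0,0,0,0]]' >/dev/null; python3 -m creep '[[0,0,0,0,0,0,0],[0,0,0,0,0,0,0]]'>/dev/null; python3 log.py
python3 -m creep '[[0,0,0,0,0,10,0],[0,0,0,0,0,10,0],[0,0,0,0,0,10,0],[0,0,0,0,0,0,0],[0,0,0,0,0,0,0]]'>/dev/null; python3 log.py
python3 -m creep '[[0,0,0,0,0,-10,0],[0,0,0,0,0,-10,0],[0,0,0,0,0,-10,0],[0,0,0,0,0,0,0],[0,0,0,0,0,0,0]]'>/dev/null; python3 log.py
python3 -m creep '[[0,0,0,0,10,0,0],[0,0,0,0,10,0,0],[0,0,0,0,10,0,0],[0,0,0,0,0,0,0],[0,0,0,0,0,0,0]]'>/dev/null; python3 log.py
python3 -m creep '[[0,0,0,0,0,10,0],[0,0,0,0,0,10,0],[0,0,0,0,0,0,0],[0,0,0,0,0,0,0]]'; python3 log.py
```

```text
[-24.3  16.9  98.5  -0.   64.6  65.6] [ 495.1 -211.   169.4] [ 1.8e+02 -0.0e+00  1.0e-01]
[-4.6  6.1 95.3 -0.  78.7 85.5] [465.8 -25.8 285.5] [ 1.8e+02  1.0e-01 -0.0e+00]
[ -7.   -8.8 115.9   5.1  43.2  80.2] [467.6 -25.5 288. ] [180. -30.   0.]
[-4.5  6.1 95.2 -0.  78.6 85.5] [466.7 -24.9 286.4] [180.  -0.   0.]
[-23.7  10.8  95.8  27.2  86.8  61.4] [465.5 -24.5 287.4] [-1.501e+02 -1.000e-01  0.000e+00]
time_s: 30.72
ee_pos: [467.1, -24.4, 288.2]
ee_rot: [-148.5, -17.4, -10.1]
force: [0.3, -1.0, 0.4]
gripper_width: 91.3
[-29.    1.4 109.2  38.   69.3  52.3] [467.1 -24.4 288.2] [-148.5  -17.4  -10.1]
```

```bash
cat > kin.py <<'E'
import numpy as np, json
from scipy.optimize import least_squares
from scipy.spatial.transform import Rotation as Ro
D=[json.loads(l) for l in open("log.jsonl")]
D+= [([-72.6,18.31,89.64,0,72.04,-1.146],[182.952,-545.135,213.976],[180,0,18.55]),
([34.3,24.7,85.8,0,69.6,125.3],[512.8,363.5,172.9],[180,0,-1]),([31.8,37,89.5,0,53.5,122.7],[568.9,366,9.4],[180,0,-1]),
([-41.9,32.5,85.8,0,61.7,45.1],[509,-441,84.1],[180,0,3.06]),([-22.8,26.5,111.5,0,42,68.2],[487.8,-192.4,7.6],[180,0,-.95])]
def fk(q,p,full=False):
    a1,H,L2,L3,d,Lt=p
    q=np.asarray(q,float)
    r=lambda ax,a:Ro.from_euler(ax,a,degrees=True)
    R=r("z",q[0]);P=np.array([0,0,H])+R.apply([a1,0,0])
    R=R*r("y",q[1]);P=P+R.apply([0,0,L2])
    R=R*r("y",q[2]);P=P+R.apply([d,0,L3])
    W=P
    R=R*r("z",q[3])*r("y",q[4])*r("z",q[5]+90);P=P+R.apply([0,0,Lt])
    return (P,R,W) if full else (P,R)
par=least_squares(lambda p:np.concatenate([fk(q,p)[0]-x for q,x,_ in D]),[0,400,450,450,0,280]).x
lo=np.array([-177.97,-48.28,12.27,-77.06,2.81,-146.56]);hi=np.array([177.97,115.42,149.76,257.06,150.46,146.56])
def ik(p,R,q0,margin=3):
    f=lambda q:np.concatenate([(fk(q,par)[0]-p)/5,(fk(q,par)[1].inv()*R).as_rotvec(degrees=True)/1.])
    s=least_squares(f,np.clip(q0,lo+margin,hi-margin),bounds=(lo+margin-.01,hi-margin+.01),x_scale=10.)
    return s.x,np.abs(s.fun).max()
E
python3 - <<'E'
from kin import *
print(par.round(1))
for q,x,r in D: P,R=fk(q,par); print((P-x).round(1),(R.inv()*Ro.from_euler("xyz",r,degrees=True)).magnitude()*57.3)
E
```

```text
[  1.1 153.7 600.4 415.7  32.3 351.8]
[ -5.3 -10.2  -0.3] 2.0511782950783394e-14
[ -1.6 -11.4  -0.9] 4.1183616204186744e-14
[  3.2 -11.    1.6] 3.051699664527659e-14
[ -1.5 -11.4  -0.9] 3.116244509689633e-14
[-5.1 -2.3  1.5] 3.070482017567178e-14
[-2.1 -1.3  2.7] 3.1256410837427525e-14
[-10.9  -3.9  -0.9] 0.010771122969841543
[ 7.2 -8.8 -1.3] 0.1000073661392557
[ 6.8 -9.  -1.2] 0.10000736613928567
[-7.  -9.4 -1.3] 0.060004419683553065
[ -5.5 -10.3   1.1] 0.05000368306961188
```

```bash
sed -i 's/a1,H,L2,L3,d,Lt=p/a1,H,L2,L3,d,Lt,e=p/; s/R.apply(\[d,0,L3\])/R.apply([d,e,L3])/; s/\[0,400,450,450,0,280\]/[0,400,450,450,0,280,10]/' kin.py
python3 - <<'E'
from kin import *
print(par.round(1))
print(max(np.abs(fk(q,par)[0]-x).max() for q,x,r in D))
from kin import *
import itertools
# final poses: upright flask, tool dir heading psi (world az), tilt tau; tool x = -cap(up-ish)
def Rfin(psi,tau,s):
    z=np.array([np.sin(np.radians(tau))*np.cos(np.radians(psi)),np.sin(np.radians(tau))*np.sin(np.radians(psi)),-np.cos(np.radians(tau))])
    hor=np.array([np.cos(np.radians(psi)),np.sin(np.radians(psi)),0])
    x=np.array([np.cos(np.radians(tau))*hor[0],np.cos(np.radians(tau))*hor[1],np.sin(np.radians(tau))])*s  # s=+1: tool x up
    return Ro.from_matrix(np.column_stack([x,np.cross(z,x),z]))
rng=np.random.default_rng(0)
for gy in(55,-135):
  for s in(1,-1):
    for psi,tau in itertools.product((0,20,45,-20),(30,45,60,75,90)):
      R=Rfin(psi,tau,s); p=np.array([646,gy,95.])+19*R.as_matrix()[:,2]
      best=None
      for k in range(6):
        q,e=ik(p,R,rng.uniform(lo,hi)*.5+np.array([0,20,90,60,50,0])*.5)
        if e<.05: 
            print(gy,s,psi,tau,q.round(0));break
E
```

```text
[4.000e-01 1.405e+02 5.918e+02 4.167e+02 2.540e+01 3.356e+02 1.150e+01]
0.27091618205656687
55 1 0 30 [  5.  22. 114. -11.  14. 105.]
55 1 0 45 [   6.   23.  126.  198.   14. -103.]
55 1 0 60 [  7.  29. 135. 188.  44. -93.]
55 1 0 75 [  7.  40. 142. 187.  77. -90.]
55 1 0 90 [  8.  54. 143. 188. 107. -88.]
55 1 20 30 [ -1.  22. 114.  34.  19.  38.]
55 1 20 45 [ -4.  23. 124. 119.  20. -49.]
55 1 20 60 [ -7.  29. 133. 146.  45. -79.]
55 1 20 75 [-10.  40. 139. 150.  74. -90.]
55 1 20 90 [-11.  53. 140. 149. 102. -97.]
55 1 45 30 [ -7.  25. 108.  44.  35.   4.]
55 1 45 45 [-13.  27. 116.  78.  38. -34.]
55 1 45 60 [-18.  32. 122. 100.  52. -61.]
55 1 45 75 [-22.  41. 126. 109.  70. -77.]
55 1 45 90 [-23.  51. 126. 112.  89. -88.]
55 1 -20 60 [  19.   30.  130.  230.   46. -108.]
55 1 -20 75 [ 22.  40. 135. 223.  71. -94.]
55 1 -20 90 [ 23.  52. 136. 224.  96. -85.]
55 -1 0 30 [  5.  22. 114. -11.  14. -75.]
55 -1 0 45 [  6.  23. 126. 198.  14.  77.]
55 -1 0 60 [  7.  29. 135. 188.  44.  87.]
55 -1 0 75 [  7.  40. 142. 187.  77.  90.]
55 -1 0 90 [  8.  54. 143. 188. 107.  92.]
55 -1 20 
[... 1431 characters left out ...]
7.]
-135 -1 0 30 [ -17.   23.  113.   29.   17. -132.]
-135 -1 0 60 [-22.  29. 133. 152.  43. 100.]
-135 -1 0 75 [-23.  40. 139. 156.  74.  91.]
-135 -1 0 90 [-24.  53. 140. 155. 102.  85.]
-135 -1 20 60 [-32.  31. 125. 113.  48. 115.]
-135 -1 20 75 [-35.  40. 130. 122.  69.  99.]
-135 -1 20 90 [-36.  51. 130. 124.  91.  89.]
-135 -1 45 60 [-37.  37. 110.  78.  61. 128.]
-135 -1 45 75 [-40.  44. 112.  88.  74. 115.]
-135 -1 45 90 [-42.  52. 112.  93.  89. 105.]
-135 -1 -20 30 [-11.  23. 113. -18.  15. -64.]
-135 -1 -20 45 [ -9.  23. 124. 213.  14.  65.]
-135 -1 -20 60 [ -8.  29. 133. 196.  43.  85.]
-135 -1 -20 75 [ -7.  40. 139. 193.  74.  90.]
-135 -1 -20 90 [ -6.  53. 141. 194. 104.  93.]
```

```bash
cat > plan.py <<'E'
from kin import *
c_,s_=lambda a:np.cos(np.radians(a)),lambda a:np.sin(np.radians(a))
def Rt(h,up,tau,s):
    z=s_(tau)*h-c_(tau)*up; x=s*(c_(tau)*h+s_(tau)*up)
    return Ro.from_matrix(np.column_stack([x,np.cross(z,x),z]))
def pick(capaz,tau,s): # lying, cap dir azimuth
    c=np.array([c_(capaz),s_(capaz),0]); return Rt(np.array([0,0,-1.]),c,tau,s)
def fin(psi,tau,s):
    return Rt(np.array([c_(psi),s_(psi),0]),np.array([0,0,1.]),tau,s)
FL={"B":((470.3,-33.3),-94.8),"A":((490,137.8),-96.7)}
GP={"a":(647,55),"b":(647,-134)}
def tcp(gp,R): return np.asarray(gp)+18.8*R.as_matrix()[:,2]
def gpick(n,g):
    (x,y),a=FL[n]; return np.array([x+(g-50)*c_(a),y+(g-50)*s_(a),25.])
def allik(p,R,n=25,seed=0):
    rng=np.random.default_rng(seed);out=[]
    for k in range(n):
        q,e=ik(p,R,rng.uniform(lo,hi)*.6+np.array([0,20,90,60,50,0])*.4)
        if e<.05 and not any(np.abs(q-o).max()<2 for o in out): out.append(q)
    return out
E
python3 - <<'E'
from plan import *
for n in"AB":
  for tau in(60,75):
    for s in(1,-1):
      R=pick(FL[n][1],tau,s);p=tcp(gpick(n,75),R)
      print("pick",n,tau,s,p.round(0),[q.round(0).tolist() for q in allik(p,R,12)])
for n in"ab":
  for tau in(60,75):
    for s in(1,-1):
      R=fin(0,tau,s);p=tcp((*GP[n],95),R)
      print("fin",n,tau,s,[q.round(0).tolist() for q in allik(p,R,12)])
E
```

```text
pick A 60 1 [488. 122.   9.] [[-7.0, 27.0, 121.0, 47.0, 43.0, 141.0]]
pick A 60 -1 [488. 122.   9.] [[-7.0, 27.0, 121.0, 47.0, 43.0, -39.0]]
pick A 75 1 [488. 118.   7.] []
pick A 75 -1 [488. 118.   7.] [[2.0, 25.0, 118.0, 25.0, 37.0, -11.0]]
pick B 60 1 [469. -49.   9.] [[-27.0, 29.0, 116.0, 36.0, 53.0, 131.0]]
pick B 60 -1 [469. -49.   9.] [[-27.0, 29.0, 116.0, 36.0, 53.0, -49.0]]
pick B 75 1 [469. -53.   7.] []
pick B 75 -1 [469. -53.   7.] [[-18.0, 25.0, 118.0, 22.0, 43.0, -30.0]]
fin a 60 1 [[7.0, 29.0, 135.0, 188.0, 44.0, -93.0]]
fin a 60 -1 [[7.0, 29.0, 135.0, 188.0, 44.0, 87.0]]
fin a 75 1 [[7.0, 40.0, 141.0, 187.0, 77.0, -90.0]]
fin a 75 -1 [[7.0, 40.0, 141.0, 187.0, 77.0, 90.0]]
fin b 60 1 [[-21.0, 29.0, 132.0, 153.0, 43.0, -80.0]]
fin b 60 -1 [[-21.0, 29.0, 132.0, 153.0, 43.0, 100.0]]
fin b 75 1 [[-23.0, 40.0, 139.0, 157.0, 74.0, -89.0]]
fin b 75 -1 [[-23.0, 40.0, 139.0, 157.0, 74.0, 91.0]]
```

```bash
cat >> plan.py <<'E'
def near(p,R,q0):
    q,e=ik(p,R,q0); return q,e
def seg(qa,qb,N):
    """joint-linear; print tool rows & min heights of flask / wrist"""
    rows=[]
    Pp,Rp=fk(qa,par)
    for k in range(1,N+1):
        P,R=fk(qa+(qb-qa)*k/N,par)
        rv=(Rp.inv()*R).as_rotvec(degrees=True); sh=Rp.inv().apply(P-Pp)
        rows.append((sh,rv)); Pp,Rp=P,R
    return rows
def flaskpts(P,R,tau,s,g):
    # flask axis in tool frame: lying/any: c = s*sin(tau)*x - cos(tau)*z
    c=R.apply([s*s_(tau),0,-c_(tau)]); gp=P-18.8*R.as_matrix()[:,2]
    return gp-g*c,gp+(130-g)*c,c
E
python3 - <<'E'
from plan import *
g=75
for tau in(50,55,60):
 for n,gp,s in(("A","a",1),("A","a",-1),("B","b",1)):
  R0=pick(FL[n][1],tau,s); G=gpick(n,g); G[2]=28
  sols=allik(tcp(G,R0),R0,10); 
  R2=fin(0,tau,s); sf=allik(tcp((*GP[gp],94),R2),R2,10)
  print(tau,n,s,"pick",[q.round(0).tolist() for q in sols],"fin",[q.round(0).tolist() for q in sf])
  if not sols or not sf: continue
  q1,e1=near(tcp(G+[0,0,180],R0),R0,sols[0]); q2,e2=near(tcp((540,GP[gp][1],190),R2),R2,sf[0])
  print("  lift",q1.round(0),e1.round(2),"pre",q2.round(0),e2.round(2))
  for k in range(0,11,2):
    q=q1+(q2-q1)*k/10;P,R,W=fk(q,par,True);f,c,ax=flaskpts(P,R,tau,s,g); print("   tcp",P.round(0),"foot",f.round(0),"cap",c.round(0),"wr",W.round(0))
  r=seg(q1,q2,20); print("  rot/step",[round(float(np.linalg.norm(b)),1) for a,b in r][::4],"shift",[round(float(np.linalg.norm(a))) for a,b in r][::4])
E
```

```text
50 A 1 pick [[-12.0, 30.0, 122.0, 57.0, 50.0, 128.0]] fin [[6.0, 24.0, 129.0, 192.0, 23.0, -97.0]]
  lift [-15.  15. 114.  48.  66. 144.] 3.01 pre [   8.    5.  135.  213.   12. -117.] 0.0
   tcp [485. 121. 185.] foot [490. 183. 203.] cap [478.  53. 196.] wr [ 450. -106.  431.]
   tcp [588. 184. 265.] foot [571. 244. 280.] cap [585. 116. 270.] wr [427. -64. 424.]
   tcp [658. 164. 321.] foot [646. 226. 308.] cap [642. 100. 340.] wr [399. -27. 416.]
   tcp [676. 102. 317.] foot [681. 152. 277.] cap [643.  56. 356.] wr [368.   6. 409.]
   tcp [637.  53. 258.] foot [639.  77. 198.] cap [605.  33. 316.] wr [334.  33. 401.]
   tcp [554.  55. 178.] foot [540.  55. 115.] cap [540.  55. 245.] wr [297.  55. 394.]
  rot/step [12.2, 10.2, 8.6, 7.5, 7.0] shift [42, 28, 18, 19, 27]
50 A -1 pick [[-12.0, 30.0, 122.0, 57.0, 50.0, -52.0]] fin [[6.0, 24.0, 129.0, 192.0, 23.0, 83.0]]
  lift [-12.  14. 111.  44.  67. -28.] 0.0 pre [  8.   5. 135. 213.  12.  63.] 0.0
   tcp [488. 125. 194.] foot [496. 187. 208.] cap [481.  58. 208.] wr [463. -89. 451.]
   tcp [586. 201. 276.] foot [628. 237. 309.] cap [
[... 5252 characters left out ...]
lift [-28.  15. 106.  30.  74. 144.] 1.39 pre [-29.  11. 139. 134.  36. -65.] 0.0
   tcp [467. -51. 189.] foot [471.  14. 207.] cap [ 462. -116.  204.] wr [ 448. -224.  476.]
   tcp [522.   5. 209.] foot [496.  65. 226.] cap [530. -60. 219.] wr [ 417. -209.  445.]
   tcp [571.  15. 232.] foot [535.  71. 224.] cap [579. -47. 255.] wr [ 383. -193.  416.]
   tcp [601. -17. 240.] foot [573.  33. 203.] cap [596. -68. 282.] wr [ 346. -175.  390.]
   tcp [598. -74. 223.] foot [583. -45. 164.] cap [ 582. -103.  280.] wr [ 307. -155.  368.]
   tcp [ 556. -134.  181.] foot [ 540. -134.  115.] cap [ 540. -134.  245.] wr [ 266. -134.  348.]
  rot/step [9.5, 8.4, 7.6, 7.0, 6.8] shift [23, 16, 12, 13, 19]
```

```bash
cat >> plan.py <<'E'
def swing(qa,ga,qb,gb,N,bump):
    """orientation from joint-linear interp, grip point straight + bump; returns list of (P,R,q)"""
    out=[];q=qa.copy()
    for k in range(0,N+1):
        t=k/N; R=fk(qa+(qb-qa)*t,par)[1]
        G=np.asarray(ga)+(np.asarray(gb)-ga)*t+np.array([0,0,bump*np.sin(np.pi*t)])
        P=tcp(G,R); q,e=ik(P,R,(qa+(qb-qa)*t+q)/2); out.append((P,R,q,e))
    return out
def rowsof(tr):
    r=[]
    for (P,R,_,_),(P2,R2,_,_) in zip(tr,tr[1:]):
        r.append(np.concatenate([R.inv().apply(P2-P),(R.inv()*R2).as_rotvec(degrees=True)]).round(1))
    return r
E
python3 - <<'E'
from plan import *
np.set_printoptions(suppress=True,linewidth=150)
g=75
for n,gp,s,tau in(("A","a",1,50),("B","b",1,55),("B","a",1,55)):
  R0=pick(FL[n][1],tau,s); G=gpick(n,g); G[2]=28
  qp=allik(tcp(G,R0),R0,6)[0]; G1=G+[0,0,60]; qa,_=near(tcp(G1,R0),R0,qp)
  R2=fin(0,tau,s); sf=allik(tcp((*GP[gp],94),R2),R2,6)[0]; G2=np.array([540,GP[gp][1],190.]); qb,_=near(tcp(G2,R2),R2,sf)
  tr=swing(qa,G1,qb,G2,18,60)
  print(n,gp,"pick tcp",tcp(G,R0).round(1),R0.as_euler("xyz",degrees=True).round(1),qp.round(0),"fin tcp",tcp((*GP[gp],94),R2).round(1),R2.as_euler("xyz",degrees=True).round(1))
  for k,(P,R,q,e) in enumerate(tr):
    if k%3==0:
      f,c,ax=flaskpts(P,R,tau,s,g); print("  ",q.round(0),round(e,2),"foot",f.round(0),"cap",c.round(0),"tcp",P.round(0))
  print(" maxdq/row",np.abs(np.diff([t[2] for t in tr],axis=0)).max(0).round(1),"maxrot",max(np.linalg.norm(r[3:]) for r in rowsof(tr)).round(1))
E
```

```text
A a pick tcp [488.5 125.   13.6] [-180.    40.   -96.7] [-12.  30. 122.  57.  50. 128.] fin tcp [661.4  55.   81.9] [180. -50.   0.]
   [-12.  24. 119.  52.  55. 137.] 0.0 foot [496. 187.  88.] cap [481.  58.  88.] tcp [488. 125.  74.]
   [-18.  19. 130.  76.  51.  86.] 0.0 foot [493. 178. 136.] cap [498.  48. 134.] tcp [503. 116. 123.]
   [-18.  14. 139. 103.  50.  40.] 0.0 foot [503. 167. 158.] cap [506.  40. 186.] tcp [517. 104. 165.]
   [-11.  10. 145. 133.  46.  -1.] 0.0 foot [523. 147. 160.] cap [507.  38. 228.] tcp [529.  91. 191.]
   [  2.   7. 145. 165.  36. -39.] 0.0 foot [539. 118. 149.] cap [510.  43. 251.] tcp [539.  78. 200.]
   [  9.   5. 141. 193.  24. -79.] 0.0 foot [543.  85. 132.] cap [523.  50. 255.] tcp [547.  65. 193.]
   [   8.    5.  135.  213.   12. -117.] 0.0 foot [540.  55. 115.] cap [540.  55. 245.] tcp [554.  55. 178.]
 maxdq/row [ 4.2  2.1  3.6 10.6  4.4 17.3] maxrot 12.0
B b pick tcp [469.1 -47.5  12.6] [-180.    35.   -94.8] [-29.  31. 116.  39.  56. 127.] fin tcp [ 662.4 -134.    83.2] [180. -55.   0.]
   [-29.  25. 113.  36.  63. 133.] 0.0 foot [474.
[... 977 characters left out ...]
tcp [469. -47.  73.]
   [-35.  21. 122.  58.  61.  85.] 0.0 foot [469.  35. 137.] cap [488. -94. 133.] tcp [487. -27. 122.]
   [-37.  17. 133.  81.  60.  42.] 0.0 foot [479.  52. 159.] cap [502. -73. 185.] tcp [504.  -9. 165.]
   [-33.  14. 142. 106.  58.   3.] 0.0 foot [503.  63. 161.] cap [505. -49. 227.] tcp [519.   7. 192.]
   [-19.  11. 147. 136.  51. -30.] 0.47 foot [527.  64. 151.] cap [508. -17. 250.] tcp [533.  22. 201.]
   [ -1.   8. 146. 169.  38. -64.] 0.0 foot [539.  59. 133.] cap [520.  19. 255.] tcp [545.  38. 195.]
   [   9.    7.  139.  200.   21. -104.] 0.0 foot [540.  55. 115.] cap [540.  55. 245.] tcp [555.  55. 179.]
 maxdq/row [ 6.   1.7  3.5 11.9  5.6 16.3] maxrot 12.6
```

```bash
cat >> plan.py <<'E'
import h
def togo(P2,R2,n=None):
    P,R=h.pose(); rv=(R.inv()*R2).as_rotvec(degrees=True)
    s=h.state(); print("t",round(s["time_s"],2),"P",P.round(1),"q",s["qpos"].round(0),"F",s["force"].round(1),"w",round(s["gripper_width"],1))
    if n:
        # n equal rows: constant tool twist (rotation constant, shift straight in world)
        dR=Ro.from_rotvec(rv/n,degrees=True); Rk=R
        for k in range(n):
            print("  ",Rk.inv().apply((P2-P)/n).round(1),(rv/n).round(1)); Rk=Rk*dR
    else: print("  turn",rv.round(1),"shift before turn",R.inv().apply(P2-P).round(1),"after",R2.inv().apply(P2-P).round(1))
E
python3 - <<'E'
from plan import *
np.set_printoptions(suppress=True,linewidth=150)
R0=pick(FL["B"][1],55,1);G=gpick("B",75);G[2]=28
P=tcp(G,R0)-90*R0.as_matrix()[:,2]
print(P.round(0)); togo(P,R0,9)
E
```

```text
[465. -99.  86.]
t 30.73 P [467.1 -24.4 288.2] q [-29.   1. 109.  38.  69.  52.] F [ 0.3 -1.   0.4] w 91.3
   [-5.5 18.3 14.3] [-1.2 -1.9 10.5]
   [-1.7 18.7 14.8] [-1.2 -1.9 10.5]
   [ 2.2 18.4 15.2] [-1.2 -1.9 10.5]
   [ 6.  17.3 15.4] [-1.2 -1.9 10.5]
   [ 9.6 15.5 15.4] [-1.2 -1.9 10.5]
   [12.7 13.2 15.4] [-1.2 -1.9 10.5]
   [15.4 10.3 15.1] [-1.2 -1.9 10.5]
   [17.5  7.  14.8] [-1.2 -1.9 10.5]
   [18.9  3.4 14.2] [-1.2 -1.9 10.5]
```

```bash

python3 -m creep '[[0,-5,18,5,-1.1,-1.7,9.5],[0,-2,18,5,-1.1,-1.7,9.5],[0,2,18,5,-1.1,-1.7,9.5],[0,6,17,5,-1.1,-1.7,9.5],[0,9,15,5,-1.1,-1.7,9.5]]'
python3 -m creep '[[0,12,13,5,-1.1,-1.7,9.5],[0,15,10,5,-1.1,-1.7,9.5],[0,17,7,5,-1.1,-1.7,9.5],[0,19,3,5,-1.1,-1.7,9.5],[0,0,0,0,-1,-1.7,9.5]]'
python3 -m creep '[[0,0,0,0,0,0,0],[0,0,0,0,0,0,0]]'
python3 - <<'E'
from plan import *
np.set_printoptions(suppress=True,linewidth=150)
R0=pick(FL["B"][1],55,1);G=gpick("B",75);G[2]=28
P=tcp(G,R0)-90*R0.as_matrix()[:,2]
print(P.round(0)); togo(P,R0)
h.snap("wrist","w20")
E
```

```text
time_s: 31.35
ee_pos: [456.5, -88.8, 218.3]
ee_rot: [-153.5, 14.5, -47.3]
force: [-0.2, 0.1, 0.5]
gripper_width: 91.4
time_s: 31.98
ee_pos: [459.1, -142.8, 163.3]
ee_rot: [178.9, 34.7, -96.3]
force: [0.0, 0.4, 0.5]
gripper_width: 91.1
time_s: 32.22
ee_pos: [457.9, -141.5, 164.6]
ee_rot: [179.4, 34.6, -95.7]
force: [0.6, 0.2, -0.2]
gripper_width: 90.9
[465. -99.  86.]
t 32.23 P [ 457.9 -141.5  164.6] q [-38.  22. 102.  29.  79. 136.] F [ 0.6  0.2 -0.2] w 90.9
  turn [ 0.1 -0.4 -0.8] shift before turn [ 9.  -3.5 88.9] after [ 9.6 -3.3 88.8]
```

View pics/w20.png

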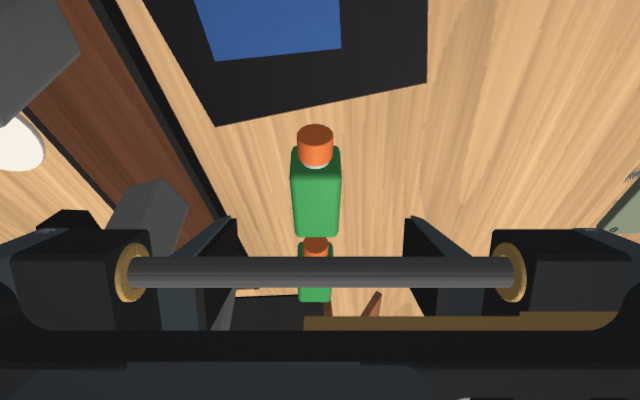

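The wrist view shows the flask squarely between the fingers (body at columns 290–340, cap on top), so I'm on axis.

```bash

python3 -m creep '[[0,5,-2,30,0,0,-0.8],[0,4.5,-1.5,30,0,-0.4,0],[0,0,0,29,0,0,0],[0,0,0,0,0,0,0],[0,0,0,0,0,0,0]]'
python3 - <<'E'
from plan import *
R0=pick(FL["B"][1],55,1);G=gpick("B",75);G[2]=28
P=tcp(G,R0); print(P); togo(P,R0)
h.snap("wrist","w21")
E
```

```text
time_s: 32.9
ee_pos: [464.6, -99.5, 87.0]
ee_rot: [180.0, 35.0, -94.9]
force: [-0.3, -0.4, 0.4]
gripper_width: 91.2
[469.11037193 -47.46690281  12.59994157]
t 32.9 P [464.6 -99.5  87. ] q [-34.  26. 109.  33.  68. 132.] F [-0.3 -0.4  0.4] w 91.2
  turn [-0.   0.  -0.1] shift before turn [-0.  -0.1 90.9] after [-0.  -0.1 90.9]
```

View pics/w21.png

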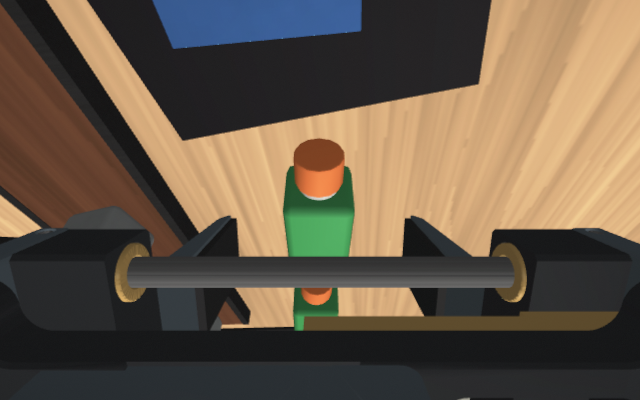

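```bash

python3 -m creep '[[0,0,0,30,0,0,0],[0,0,0,30,0,0,0],[0,0,0,20,0,0,0],[0,0,0,9,0,0,0],[0,0,0,0,0,0,0]]'
python3 -m creep '[[1,0,0,0,0,0,0],[1,0,0,0,0,0,0],[1,0,0,0,0,0,0],[1,0,0,0,0,0,0]]' 45
python3 - <<'E'
from plan import *
np.set_printoptions(suppress=True,linewidth=150)
n,gp,tau,s,g="B","b",55,1,75
R0=pick(FL[n][1],tau,s);G=gpick(n,g);G[2]=28
togo(tcp(G,R0),R0)
G1=G+[0,0,70]; qa,_=near(tcp(G1,R0),R0,h.state()["qpos"])
R2=fin(0,tau,s); sf=allik(tcp((*GP[gp],94),R2),R2,6)[0]; G2=np.array([550,GP[gp][1],190.]); qb,e=near(tcp(G2,R2),R2,sf)
tr=swing(qa,G1,qb,G2,20,60)
np.save("trB.npy",np.array([np.r_[t[0],t[1].as_quat()] for t in tr]))
print(max(t[3] for t in tr), np.abs(np.diff([t[2] for t in tr],axis=0)).max(0).round(1))
for r in rowsof(tr): print(r.tolist())
E
```

```text
time_s: 33.58
ee_pos: [468.5, -48.3, 13.6]
ee_rot: [179.9, 35.1, -95.0]
force: [-1.4, 1.0, -0.3]
gripper_width: 90.7
time_s: 34.08
ee_pos: [468.2, -48.0, 13.4]
ee_rot: [179.8, 35.1, -95.0]
force: [4.8, -0.2, -0.1]
gripper_width: 53.8
t 34.08 P [468.2 -48.   13.4] q [-29.  31. 116.  39.  57. 127.] F [ 4.8 -0.2 -0.1] w 53.8
  turn [ 0.   0.1 -0.2] shift before turn [-0.1 -0.9  1. ] after [-0.1 -0.9  1. ]
7.09405867382884e-12 [ 2.1  1.5  1.5  7.2  3.  10.7]
[-5.7, -5.7, -13.5, 3.9, -1.2, -7.3]
[-5.0, -7.2, -12.8, 4.0, -0.5, -7.1]
[-3.7, -8.5, -12.0, 4.0, 0.2, -7.0]
[-2.2, -9.4, -10.9, 3.8, 0.9, -6.8]
[-0.4, -9.8, -9.7, 3.5, 1.5, -6.7]
[1.5, -9.7, -8.4, 3.1, 2.1, -6.6]
[3.3, -9.0, -7.0, 2.6, 2.5, -6.5]
[4.9, -7.9, -5.6, 2.1, 2.9, -6.3]
[6.1, -6.3, -4.2, 1.5, 3.2, -6.2]
[6.9, -4.5, -2.9, 0.8, 3.3, -6.1]
[7.2, -2.5, -1.5, 0.2, 3.3, -6.0]
[7.1, -0.6, -0.3, -0.4, 3.2, -5.9]
[6.5, 1.2, 0.9, -1.0, 3.0, -5.8]
[5.6, 2.8, 2.0, -1.5, 2.7, -5.8]
[4.4, 4.0, 2.9, -2.0, 2.3, -5.7]
[3.1, 4.9, 3.8, -2.3, 1.8, -5.6]
[1.7, 5.4, 4.5, -2.5, 1.3, -5.5]
[0.5, 5.5, 5.1, -2.7, 0.7, -5.5]
[-0.5, 5.4, 5.5, -2.7, 0.1, -5.4]
[-1.3, 5.1, 5.9, -2.6, -0.4, -5.4]
```

```bash

python3 -m creep '[[1,0,0,0,0,0,0],[1,0,0,0,0,0,0],[1,0,0,0,0,0,0]]' 45
python3 -m creep '[[1,-6,0,-8,0,0,0],[1,-12,0,-16,0,0,0],[1,-12,0,-16,0,0,0],[1,-12,0,-16,0,0,0],[1,0,0,0,0,0,0]]' 45
python3 - <<'E'
from plan import *
T=np.load("trB.npy"); togo(T[0,:3],Ro.from_quat(T[0,3:])); h.snap("wrist","w22");h.snap("side","s22")
E
```

```text
time_s: 34.45
ee_pos: [468.8, -48.3, 13.3]
ee_rot: [179.9, 35.0, -95.0]
force: [2.3, -2.6, 1.0]
gripper_width: 50.2
time_s: 35.08
ee_pos: [468.8, -46.0, 84.9]
ee_rot: [-180.0, 35.0, -94.8]
force: [0.8, -0.5, -4.4]
gripper_width: 49.8
t 35.08 P [468.8 -46.   84.9] q [-29.  24. 112.  36.  64. 134.] F [ 0.8 -0.5 -4.4] w 49.8
  turn [-0.1 -0.  -0. ] shift before turn [ 2.5 -0.4  1.1] after [ 2.5 -0.4  1.1]
```

View pics/w22.png

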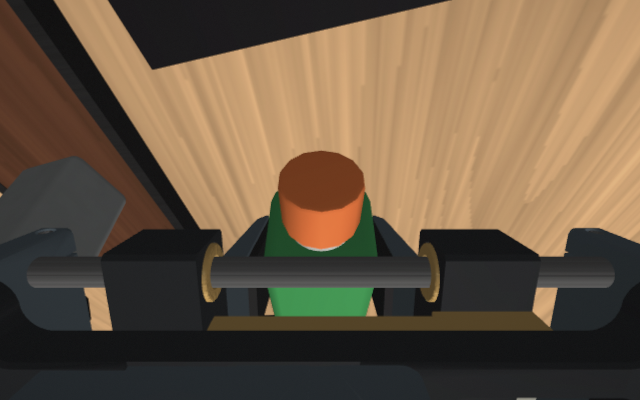

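View pics/s22.png

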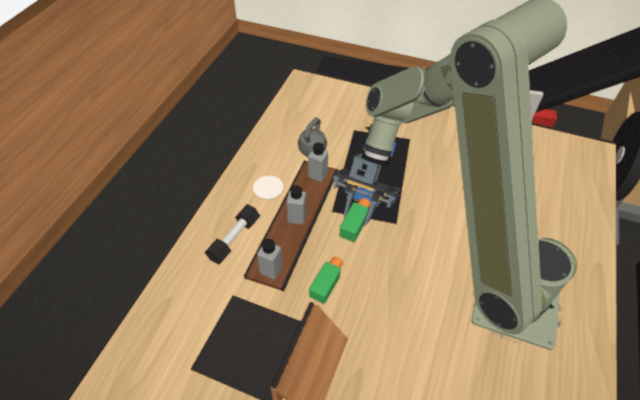

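The flask is gripped square (opening 49.8 mm) and lifted, and the cap at (322,200) is clear of the gripper. Now I swing it upright.

```bash

python3 -m creep '[[1,-4,-6,-13,3.9,-1.2,-7.3],[1,-5,-7,-13,4,-0.5,-7.1],[1,-4,-8.5,-12,4,0.2,-7],[1,-2,-9.5,-11,3.8,0.9,-6.8],[1,0,-10,-10,3.5,1.5,-6.7]]'
python3 -m creep '[[1,1.5,-9.5,-8.5,3.1,2.1,-6.6],[1,3,-9,-7,2.6,2.5,-6.5],[1,5,-8,-5.5,2.1,2.9,-6.3],[1,6,-6,-4,1.5,3.2,-6.2],[1,7,-4.5,-3,0.8,3.3,-6.1]]'
python3 - <<'E'
from plan import *
T=np.load("trB.npy"); togo(T[10,:3],Ro.from_quat(T[10,3:]))
E
```

```text
time_s: 35.8
ee_pos: [494.7, -66.1, 148.8]
ee_rot: [-141.3, 22.4, -58.3]
force: [-0.2, 0.0, -4.5]
gripper_width: 50.2
time_s: 36.42
ee_pos: [519.7, -87.1, 190.3]
ee_rot: [-129.2, -10.1, -46.5]
force: [0.7, -0.1, -3.0]
gripper_width: 49.9
t 36.42 P [519.7 -87.1 190.3] q [-40.  12. 125.  70.  54.  42.] F [ 0.7 -0.1 -3. ] w 49.9
  turn [ 0.2  0.1 -0.1] shift before turn [ 1.7 -1.9 -0.6] after [ 1.7 -1.9 -0.6]
```

Tracking well. On with the second half of the swing.

```bash

python3 -m creep '[[1,8,-3.5,-2,0.2,3.3,-6],[1,7,-1,-0.3,-0.4,3.2,-5.9],[1,6.5,1,1,-1,3,-5.8],[1,5.5,3,2,-1.5,2.7,-5.8],[1,4.5,4,3,-2,2.3,-5.7]]'
python3 -m creep '[[1,3,5,4,-2.3,1.8,-5.6],[1,2,5.5,4.5,-2.5,1.3,-5.5],[1,0.5,5.5,5,-2.7,0.7,-5.5],[1,-0.5,5.5,5.5,-2.7,0.1,-5.4],[1,-1,5,6,-2.6,-0.4,-5.4]]'
python3 -m creep '[[1,0,0,0,0,0,0],[1,0,0,0,0,0,0]]'
python3 - <<'E'
from plan import *
T=np.load("trB.npy"); togo(T[20,:3],Ro.from_quat(T[20,3:])); h.snap("wrist","w23");h.snap("side","s23");h.snap("top","t23",(200,120,480,290),2.5)
E
```

```text
time_s: 37.05
ee_pos: [543.7, -110.1, 197.5]
ee_rot: [-139.0, -41.3, -36.3]
force: [0.2, 0.0, -3.7]
gripper_width: 50.0
time_s: 37.67
ee_pos: [564.6, -133.8, 177.3]
ee_rot: [179.9, -54.6, -0.1]
force: [0.6, 0.1, -4.4]
gripper_width: 49.9
time_s: 37.92
ee_pos: [565.4, -133.8, 178.8]
ee_rot: [-179.7, -54.7, -0.4]
force: [-0.0, 0.3, -4.0]
gripper_width: 49.9
t 37.92 P [ 565.4 -133.8  178.8] q [-27.   9. 135. 124.  26. -53.] F [-0.   0.3 -4. ] w 49.9
  turn [ 0.   0.3 -0.3] shift before turn [ 0.3  0.2 -0.2] after [ 0.3  0.2 -0.2]
```

View pics/s23.png

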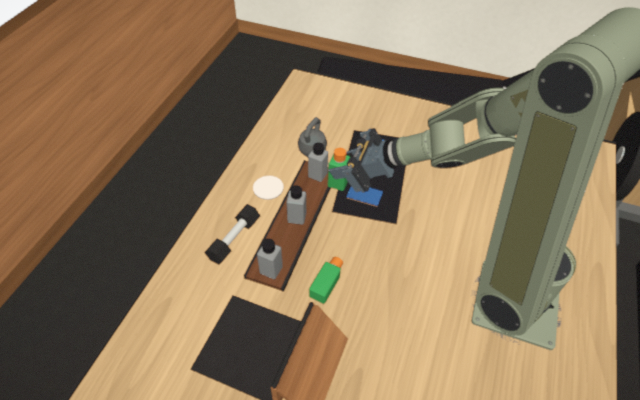

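View pics/w23.png

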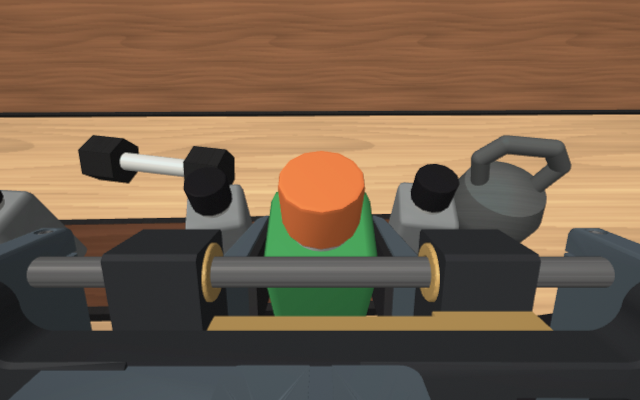

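View pics/t23.png

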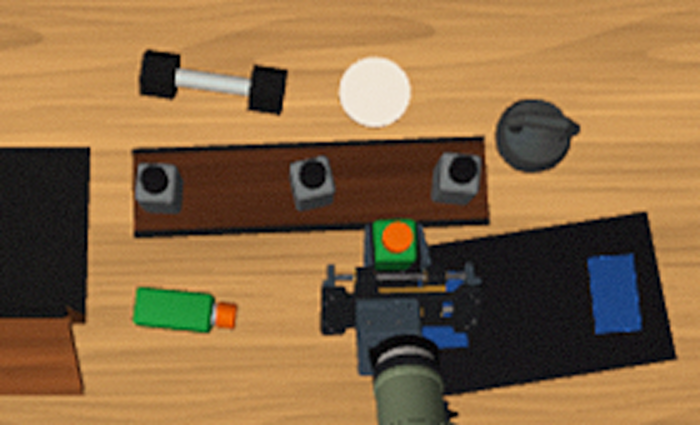

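Side and top views show the flask upright in the gripper, and in the wrist view its cap (321) sits midway between the grey caps (209, 436). Next: forward over the gap, then down.

```bash

python3 -m creep '[[1,11.5,0,16.4,0,0.3,-0.3],[1,14.4,0,20.5,0,0,0],[1,14.4,0,20.5,0,0,0],[1,14.4,0,20.5,0,0,0],[1,0,0,0,0,0,0]]'
python3 -m creep '[[1,-12,0,8.6,0,0,0],[1,-20.5,0,14.4,0,0,0],[1,-20.5,0,14.4,0,0,0],[1,-8,0,5.7,0,0,0],[1,0,0,0,0,0,0]]'
python3 -m creep '[[1,0,0,0,0,0,0],[1,0,0,0,0,0,0]]'
python3 - <<'E'
from plan import *
R2=fin(0,55,1); togo(np.array([661,-133.5,84.5]),R2); h.snap("wrist","w24");h.snap("side","s24",(220,100,460,300),3);h.snap("top","t24",(200,120,480,290),2.5)
E
```

```text
time_s: 38.7
ee_pos: [663.8, -134.0, 180.6]
ee_rot: [179.7, -55.3, 0.3]
force: [-0.7, 0.3, -5.0]
gripper_width: 49.5
time_s: 39.33
ee_pos: [661.5, -134.3, 104.6]
ee_rot: [179.8, -55.1, 0.2]
force: [1.1, -0.3, -4.3]
gripper_width: 49.7
time_s: 39.58
ee_pos: [662.2, -134.5, 106.6]
ee_rot: [179.6, -55.3, 0.3]
force: [-0.4, 0.2, -4.7]
gripper_width: 49.8
t 39.58 P [ 662.2 -134.5  106.6] q [-21.  24. 129. 146.  31. -72.] F [-0.4  0.2 -4.7] w 49.8
  turn [ 0.1 -0.3  0.2] shift before turn [-18.9  -1.1  11.6] after [-18.8  -1.   11.7]
```

View pics/s24.png

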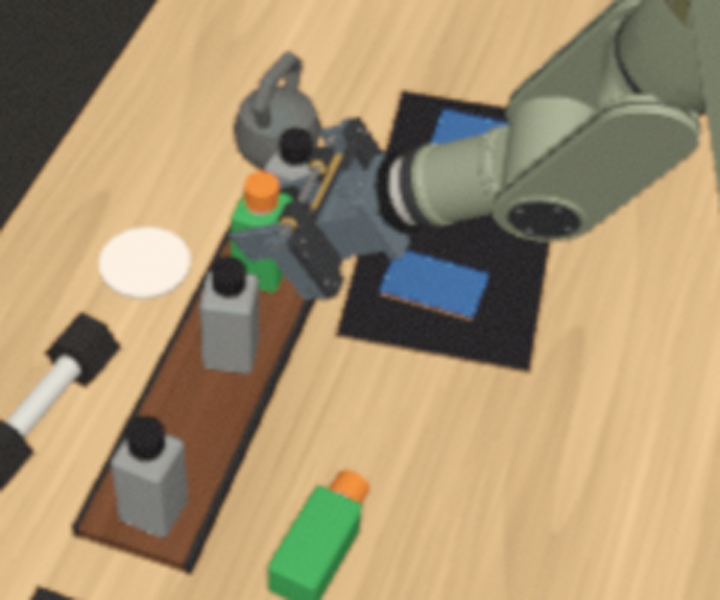

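View pics/t24.png

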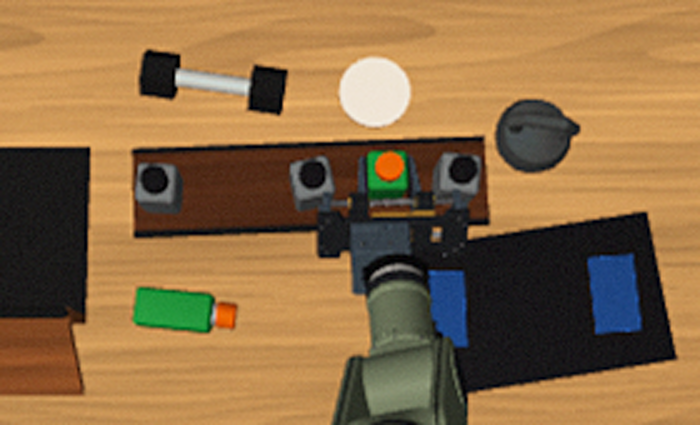

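```bash

python3 -m creep '[[1,-4,-0.5,-5.7,0,-0.3,0.2],[1,-7,0,5,0,0,0],[1,-6,0,4,0,0,0],[1,0,0,0,0,0,0],[1,0,0,0,0,0,0]]'
python3 -m creep '[[1,-1.6,0,1.1,0,0,0],[1,-1.6,0,1.1,0,0,0],[1,0,0,0,0,0,0],[1,0,0,0,0,0,0]]'
python3 - <<'E'
from plan import *
R2=fin(0,55,1); togo(np.array([655,-133.5,84.5]),R2)
f=h.snap("side","s25",(220,100,460,300),3)
E
```

```text
time_s: 40.35
ee_pos: [654.7, -133.8, 89.2]
ee_rot: [180.0, -54.8, -0.1]
force: [0.9, 0.1, -4.3]
gripper_width: 49.6
time_s: 40.85
ee_pos: [654.6, -133.8, 85.6]
ee_rot: [180.0, -54.8, -0.1]
force: [-0.3, 0.1, -5.1]
gripper_width: 49.8
t 40.85 P [ 654.6 -133.8   85.6] q [-21.  26. 131. 148.  34. -75.] F [-0.3  0.1 -5.1] w 49.8
  turn [ 0.1  0.2 -0. ] shift before turn [-0.7 -0.3  1. ] after [-0.7 -0.3  1. ]
```

View pics/s25.png

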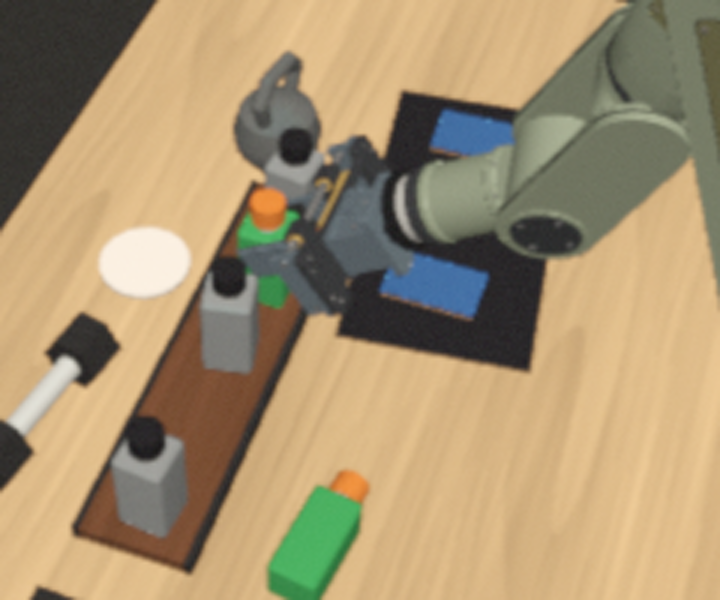

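```bash

for i in 1 ; do python3 -m creep '[[1,-0.8,0,0.6,0,0.2,0],[1,0,0,0,0,0,0],[1,0,0,0,0,0,0]]' | sed -n 2,4p; done
python3 -m creep '[[1,-0.8,0,0.6,0,0,0],[1,0,0,0,0,0,0],[1,0,0,0,0,0,0]]'| sed -n 2,4p
python3 -m creep '[[1,-0.8,0,0.6,0,0,0],[1,0,0,0,0,0,0],[1,0,0,0,0,0,0]]'| sed -n 2,4p
```

```text
ee_pos: [654.6, -133.8, 84.5]
ee_rot: [180.0, -55.0, -0.1]
force: [0.2, 0.5, -4.4]
ee_pos: [654.6, -133.8, 83.5]
ee_rot: [180.0, -55.0, -0.1]
force: [-0.4, 0.5, -5.0]
ee_pos: [655.0, -133.8, 83.2]
ee_rot: [179.9, -55.1, -0.0]
force: [-2.2, 0.7, 0.6]
```

Contact at z≈83 (force z went from −5 to +0.6). Releasing and backing off along the tool axis.

```bash

python3 -m creep '[[0.25,0,0,0,0,0,0],[0.25,0,0,0,0,0,0],[0.25,0,0,0,0,0,0],[0.25,0,0,0,0,0,0]]'
python3 -m creep '[[0.25,0,0,-8,0,0,0],[0.25,0,0,-20,0,0,0],[0.25,0,0,-30,0,0,0],[0.25,0,0,-40,0,0,0],[0.25,0,0,-40,0,0,0]]'
python3 - <<'E'
from plan import *
R2=fin(0,55,1); togo(np.array([655,-133.5,84.5]),R2)
f=h.snap("side","s26",(220,100,460,300),3);h.snap("wrist","w26")
f=h.snap("top","t26",(200,120,480,290),2.5); print(h.blobs(f,"orange",148,20,(330,150,390,230)),h.blobs(f,"blue",13,50))
E
```

```text
time_s: 42.52
ee_pos: [654.8, -133.9, 82.7]
ee_rot: [180.0, -55.1, -0.1]
force: [-0.6, 0.9, 0.7]
gripper_width: 68.8
time_s: 43.15
ee_pos: [540.2, -133.3, 162.2]
ee_rot: [180.0, -55.0, -0.1]
force: [-0.0, 1.3, 1.0]
gripper_width: 68.0
t 43.15 P [ 540.2 -133.3  162.2] q [-29.  10. 139. 129.  30. -60.] F [-0.   1.3  1. ] w 68.0
  turn [ 0.1 -0.  -0. ] shift before turn [  2.2   0.  138.6] after [  2.2   0.2 138.6]
[(641.9, -132.5, 34.1, 27.5, -1.7, [354.0, 190.0])] [(519.8, -220.0, 39.5, 32.9, 88.9, [380.0, 232.0]), (502.4, -437.4, 102.4, 62.2, 3.1, [445.0, 237.0]), (718.2, 1025.2, 102.9, 19.8, 4.7, [2.0, 181.0])]
```

View pics/t26.png

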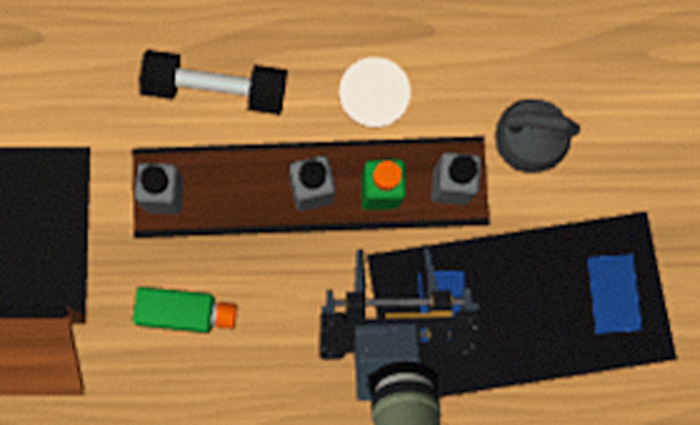

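View pics/w26.png

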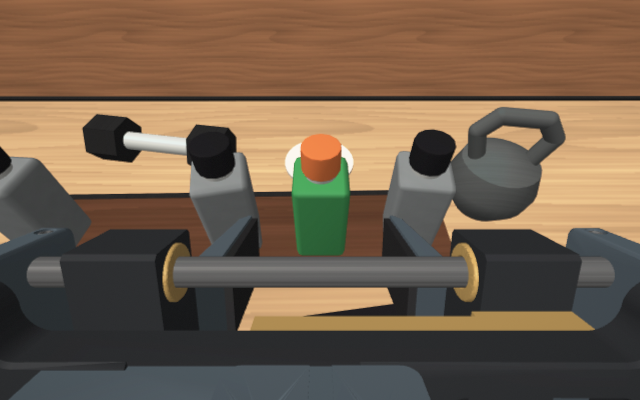

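The flask stands upright in gap b with its neighbours untouched, and the plate is intact. Planning the second flask.

```bash
cat > pa.py <<'E'
from plan import *
np.set_printoptions(suppress=True,linewidth=150)
n,gp,tau,g="A","a",55,75
s=-1
R0=pick(FL[n][1],tau,s);G=gpick(n,g);G[2]=28
R2=fin(0,tau,s)
qp,_=near(tcp(G,R0),R0,[-10,29,121,53,46,-46]);qf,_=near(tcp((*GP[gp],94),R2),R2,[6,26,132,190,33,86])
E
python3 - <<'E'
from pa import *
G1=G+[0,0,80]; qa,e=near(tcp(G1,R0),R0,qp); print(qp.round(0),qa.round(0),e,qf.round(0))
G2=np.array([565,55,195.]); qb,e=near(tcp(G2,R2),R2,qf); print(qb.round(0),e)
tr=swing(qa,G1,qb,G2,26,80)
print(max(t[3] for t in tr), np.abs(np.diff([t[2] for t in tr],axis=0)).max(0).round(1))
for k in range(0,27,3):
  P,R,q,e=tr[k];f,c,ax=flaskpts(P,R,tau,s,g); C=P+R.apply([69,0,-171]);print(q.round(0),"foot",f.round(0),"cap",c.round(0),"cam",C.round(0))
np.save("trA.npy",np.array([np.r_[t[0],t[1].as_quat()] for t in tr]))
P=tcp(G,R0)-90*R0.as_matrix()[:,2]; q9,e=near(P,R0,qa); print("appr",q9.round(0),e,P)
# path from here to approach: joint-linear first via waypoint high
q0=h.state()["qpos"]; qh,e=near(P+[0,0,80],R0,qa); print(qh.round(0),e)
for a,b in seg(q0,qh,12): print(a.round(1),b.round(1))
for k in range(0,13,3): print(fk(q0+(qh-q0)*k/12,par)[0].round(0))
E
```

```text
[-10.  29. 121.  53.  46. -46.] [-10.  21. 117.  45.  54. -34.] 2.2737367544323207e-14 [  6.  26. 132. 190.  33.  86.]
[  8.   8. 135. 200.  19.  75.] 4.393996277940459e-12
2.0116885934839955e-11 [2.6 1.2 1.8 7.3 2.4 5.1]
[-10.  21. 117.  45.  54. -34.] foot [496. 187. 108.] cap [481.  58. 108.] cam [483.  82. 272.]
[-15.  17. 122.  60.  54. -26.] foot [534. 170. 158.] cap [468.  60. 138.] cam [487.  47. 302.]
[-19.  14. 128.  74.  54. -14.] foot [565. 141. 199.] cap [461.  70. 168.] cam [485.  11. 321.]
[-20.  11. 133.  89.  52.  -1.] foot [587. 105. 224.] cap [461.  84. 198.] cam [476. -19. 327.]
[-18.   9. 137. 106.  49.  14.] foot [596.  69. 230.] cap [470.  99. 226.] cam [459. -39. 317.]
[-13.   7. 140. 124.  44.  29.] foot [595.  42. 219.] cap [486. 107. 248.] cam [437. -44. 297.]
[ -5.   6. 142. 145.  38.  43.] foot [586.  28. 194.] cap [508. 106. 263.] cam [416. -32. 271.]
[  2.   6. 141. 167.  31.  56.] foot [574.  28. 164.] cap [532.  94. 268.] cam [401.  -5. 246.]
[  7.   7. 138. 188.  24.  68.] foot [566.  42. 135.] cap [554.  72. 261.] cam [396.  30. 230.]
appr [-16.  22. 117.  43.  56. -38.] 4.0393044454586663e-13 [482.31855708  72.41099289  86.32362555]
[-16.  15. 112.  39.  65. -30.] 1.2778400559909642e-11
[ 24.6 -28.6   9.1] [ 5.2  2.  -5.2]
[ 21.4 -28.1   9.1] [ 5.4  1.5 -5.1]
[ 17.9 -27.4   8.8] [ 5.6  1.  -5. ]
[ 14.3 -26.6   8.4] [ 5.8  0.5 -4.9]
[ 10.6 -25.5   7.6] [ 5.8 -0.1 -4.7]
[  6.8 -24.3   6.6] [ 5.9 -0.7 -4.5]
[  3.  -23.    5.4] [ 5.9 -1.4 -4.3]
[ -0.9 -21.6   3.9] [ 5.8 -2.  -4.1]
[ -4.8 -20.1   2.3] [ 5.8 -2.6 -3.8]
[ -8.6 -18.6   0.4] [ 5.6 -3.3 -3.5]
[-12.3 -17.1  -1.6] [ 5.4 -3.9 -3.1]
[-15.9 -15.6  -3.7] [ 5.2 -4.5 -2.7]
[ 541. -134.  163.]
[587. -43. 200.]
[581.  41. 208.]
[538.  85. 192.]
[482.  72. 166.]
```

```bash

python3 -m creep '[[0.25,25,0,-25,0,0,0],[0.1,25,-28,9,5.2,2,-5.2],[0,21,-28,9,5.4,1.5,-5.1],[0,18,-27,9,5.6,1,-5],[0,14,-27,8,5.8,0.5,-4.9]]'
python3 -m creep '[[0,10,-25,7,5.8,0,-4.7],[0,7,-24,6,5.9,-0.7,-4.5],[0,3,-23,5,5.9,-1.4,-4.3],[0,-1,-21,4,5.8,-2,-4.1],[0,-5,-20,2,5.8,-2.6,-3.8]]'
python3 -m creep '[[0,-9,-19,0,5.6,-3.3,-3.5],[0,-12,-17,-2,5.4,-3.9,-3.1],[0,-16,-16,-4,5.2,-4.5,-2.7],[0,0,0,0,0,0,0],[0,0,0,0,0,0,0]]'
python3 - <<'E'
from pa import *
togo(tcp(G,R0)-150*R0.as_matrix()[:,2],R0); h.snap("wrist","w27")
f=h.grab_frame("top"); print(h.blobs(f,"green",50,100)[:3],h.blobs(f,"orange",42,20))
E
```

```text
time_s: 43.92
ee_pos: [586.0, -12.3, 238.6]
ee_rot: [169.8, -58.2, 38.3]
force: [0.6, -0.7, -0.1]
gripper_width: 91.3
time_s: 44.55
ee_pos: [531.6, 83.3, 224.5]
ee_rot: [171.5, -47.4, 72.2]
force: [-0.2, 0.9, 0.2]
gripper_width: 91.2
time_s: 45.18
ee_pos: [475.7, 69.3, 200.3]
ee_rot: [-180.0, -35.1, 83.3]
force: [-0.4, -0.5, -1.1]
gripper_width: 91.0
t 45.17 P [475.7  69.3 200.3] q [-17.  13. 109.  37.  69. -27.] F [-0.4 -0.5 -1.1] w 91.0
  turn [-0.  -0.1 -0. ] shift before turn [-62.3   6.3  35.5] after [-62.2   6.3  35.6]
[(489.9, 137.7, 99.4, 48.1, 83.4, [269.0, 243.0]), (646.7, -135.5, 63.1, 52.1, -1.6, [353.0, 193.0]), (840.0, 967.3, 131.0, 108.1, 4.7, [15.0, 142.0])] [(417.5, 361.7, 204.1, 58.4, 89.9, [196.0, 268.0]), (481.8, 71.2, 31.7, 23.6, -8.7, [290.0, 246.0]), (657.9, -141.3, 30.0, 29.4, -1.7, [354.0, 190.0])]
```

View pics/w27.png

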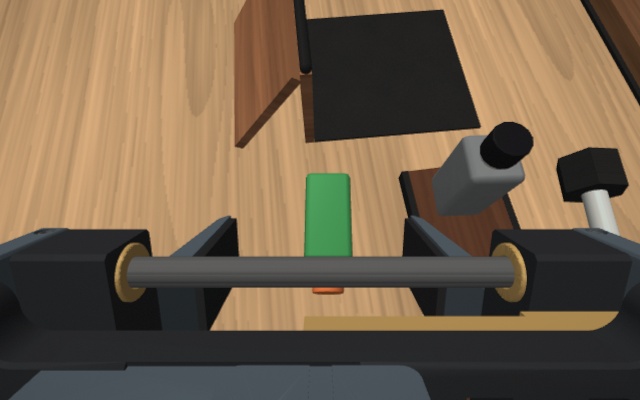

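The wrist view shows the second flask in line (columns 306–350), needing about +6 mm in tool y as computed.

```bash

python3 -m creep '[[0,-21,2,12,0,0,0],[0,-21,2,12,0,0,0],[0,-20,2.3,12,0,0,0],[0,0,0,30,0,0,0],[0,0,0,30,0,0,0]]'
python3 -m creep '[[0,0,0,0,0,0,0],[0,0,0,0,0,0,0]]'
python3 - <<'E'
from pa import *
togo(tcp(G,R0),R0); h.snap("wrist","w28")
E
```

```text
time_s: 45.9
ee_pos: [482.4, 72.2, 85.8]
ee_rot: [180.0, -35.0, 83.2]
force: [-0.5, -0.0, 0.6]
gripper_width: 91.1
time_s: 46.15
ee_pos: [482.7, 71.8, 87.2]
ee_rot: [179.9, -35.0, 83.4]
force: [0.5, 0.6, 0.3]
gripper_width: 91.2
t 46.15 P [482.7  71.8  87.2] q [-16.  22. 117.  43.  56. -38.] F [0.5 0.6 0.3] w 91.2
  turn [ 0.  -0.   0.1] shift before turn [-0.1 -0.5 91. ] after [-0.1 -0.5 91. ]
```

View pics/w28.png

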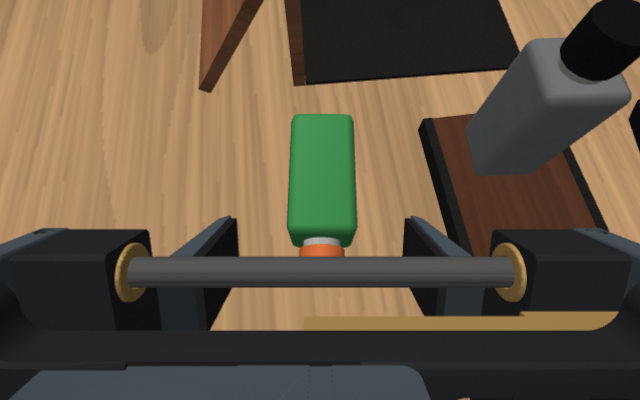

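```bash

python3 -m creep '[[0,0,0,30,0,0,0],[0,0,0,30,0,0,0],[0,0,0,20,0,0,0],[0,0,0,9,0,0,0],[0,0,0,0,0,0,0]]'
python3 -m creep '[[1,0,0,0,0,0,0],[1,0,0,0,0,0,0],[1,0,0,0,0,0,0],[1,0,0,0,0,0,0],[1,0,0,0,0,0,0]]' 45
python3 -m creep '[[1,0,0,0,0,0,0],[1,0,0,0,0,0,0]]' 45
python3 - <<'E'
from pa import *
T=np.load("trA.npy");tr=[(t[:3],Ro.from_quat(t[3:]),0,0) for t in T]
togo(T[0,:3],tr[0][1])
for r in rowsof(tr): print(r.tolist())
E
```

```text
time_s: 46.82
ee_pos: [488.5, 122.8, 14.0]
ee_rot: [179.9, -35.0, 83.4]
force: [-0.2, -0.2, 0.7]
gripper_width: 91.3
time_s: 47.45
ee_pos: [488.7, 122.7, 13.7]
ee_rot: [179.9, -35.0, 83.4]
force: [1.6, -1.2, 0.5]
gripper_width: 49.6
time_s: 47.7
ee_pos: [488.7, 122.7, 13.7]
ee_rot: [179.9, -35.0, 83.4]
force: [2.0, -1.8, 1.1]
gripper_width: 50.1
t 47.7 P [488.7 122.7  13.7] q [-10.  28. 121.  52.  46. -46.] F [ 2.  -1.8  1.1] w 50.1
  turn [0.  0.  0.1] shift before turn [ 46.   -0.3 -64.1] after [ 46.   -0.4 -64.1]
[6.9, 4.3, -11.8, -3.1, 3.3, 7.4]
[8.0, 4.0, -11.1, -2.8, 3.5, 7.5]
[8.9, 3.5, -10.3, -2.5, 3.6, 7.6]
[9.5, 2.8, -9.4, -2.2, 3.6, 7.8]
[9.9, 1.9, -8.4, -1.9, 3.7, 7.9]
[10.1, 1.0, -7.4, -1.6, 3.7, 8.0]
[10.0, 0.2, -6.3, -1.3, 3.6, 8.2]
[9.6, -0.7, -5.3, -1.1, 3.6, 8.3]
[9.0, -1.4, -4.3, -0.8, 3.5, 8.4]
[8.3, -1.9, -3.3, -0.6, 3.5, 8.5]
[7.5, -2.2, -2.4, -0.4, 3.4, 8.6]
[6.7, -2.3, -1.5, -0.2, 3.3, 8.7]
[5.9, -2.2, -0.7, -0.1, 3.2, 8.8]
[5.2, -2.0, 0.0, 0.1, 3.1, 8.9]
[4.6, -1.6, 0.7, 0.2, 3.0, 8.9]
[4.3, -1.1, 1.3, 0.3, 2.9, 9.0]
[4.1, -0.7, 1.9, 0.4, 2.8, 9.1]
[4.1, -0.3, 2.5, 0.5, 2.7, 9.1]
[4.2, 0.0, 3.1, 0.6, 2.6, 9.2]
[4.4, 0.2, 3.6, 0.6, 2.5, 9.2]
[4.7, 0.2, 4.1, 0.7, 2.4, 9.3]
[5.0, -0.0, 4.5, 0.8, 2.3, 9.3]
[5.1, -0.4, 4.9, 0.8, 2.2, 9.3]
[5.2, -0.9, 5.3, 0.9, 2.2, 9.4]
[5.0, -1.4, 5.6, 0.9, 2.1, 9.4]
[4.7, -2.0, 5.9, 1.0, 2.0, 9.4]
```

Gripped at 50.1 mm. Lifting, then the first half of the swing.

```bash

python3 -m creep '[[1,6,0,-8,0,0,0],[1,13,0,-18,0,0,0],[1,13,0,-19,0,0,0],[1,13,0,-19,0,0,0],[1,0,0,0,0,0,0]]' 45
python3 -m creep '[[1,7,4,-12,-3.1,3.3,7.4],[1,8,4,-11,-2.8,3.5,7.5],[1,9,3.5,-10,-2.5,3.6,7.6],[1,9.5,3,-9.5,-2.2,3.6,7.8],[1,10,2,-8.5,-1.9,3.7,7.9]]'
python3 -m creep '[[1,10,1,-7.5,-1.6,3.7,8],[1,10,0,-6.5,-1.3,3.6,8.2],[1,9.5,-0.5,-5.5,-1.1,3.6,8.3],[1,9,-1.5,-4,-0.8,3.5,8.4],[1,8,-2,-3,-0.6,3.5,8.5]]'
python3 - <<'E'
from plan import *
T=np.load("trA.npy"); togo(T[10,:3],Ro.from_quat(T[10,3:])); h.snap("side","s30")
E
```

```text
time_s: 48.32
ee_pos: [488.3, 123.0, 92.9]
ee_rot: [179.8, -35.0, 83.5]
force: [-0.2, -0.1, -2.9]
gripper_width: 49.8
time_s: 48.95
ee_pos: [507.9, 113.8, 156.3]
ee_rot: [-155.7, -45.7, 28.4]
force: [1.4, 0.3, -4.0]
gripper_width: 49.4
time_s: 49.58
ee_pos: [527.4, 101.5, 204.7]
ee_rot: [-124.0, -31.7, -27.9]
force: [0.3, 0.3, -2.9]
gripper_width: 50.0
t 49.58 P [527.4 101.5 204.7] q [-20.  11. 135.  95.  51.   3.] F [ 0.3  0.3 -2.9] w 50.0
  turn [ 0.2 -0.1 -0.4] shift before turn [ 2.6 -2.   0.1] after [ 2.6 -1.9  0.1]
```

View pics/s30.png

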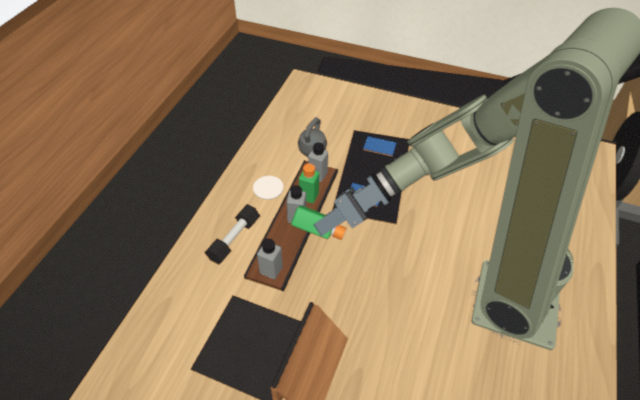

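```bash

python3 -m creep '[[1,9,-3,-2.4,-0.4,3.4,8.4],[1,7,-3,-1.5,-0.2,3.3,8.6],[1,6,-2.5,-0.7,0,3.2,8.7],[1,5,-2,0,0.1,3.1,8.9],[1,4.6,-1.6,0.7,0.2,3,8.9]]'
python3 -m creep '[[1,4.3,-1,1.3,0.3,2.9,9],[1,4,-0.7,2,0.4,2.8,9.1],[1,4,-0.3,2.5,0.5,2.7,9.1],[1,4.2,0,3,0.6,2.6,9.2],[1,4.4,0.2,3.6,0.6,2.5,9.2]]'
python3 - <<'E'
from plan import *
T=np.load("trA.npy"); togo(T[20,:3],Ro.from_quat(T[20,3:]))
E
```

```text
time_s: 50.25
ee_pos: [546.9, 87.3, 227.7]
ee_rot: [-113.5, -0.3, -63.9]
force: [0.1, 0.4, -3.8]
gripper_width: 49.7
time_s: 50.88
ee_pos: [562.7, 72.1, 218.9]
ee_rot: [-121.7, 34.9, -98.2]
force: [0.4, 0.0, -3.0]
gripper_width: 49.9
t 50.88 P [562.7  72.1 218.9] q [  0.   6. 141. 161.  33.  50.] F [ 0.4  0.  -3. ] w 49.9
  turn [-0.2 -0.4  0.1] shift before turn [-0.4 -1.3  0.4] after [-0.4 -1.3  0.4]
```

```bash

python3 -m creep '[[1,4.5,-1,4.3,0.5,2.1,9.3],[1,5,0,4.5,0.8,2.3,9.3],[1,5,-0.4,5,0.8,2.2,9.3],[1,5,-1,5.3,0.9,2.2,9.4],[1,5,-1.4,5.6,0.9,2.1,9.4]]'
python3 -m creep '[[1,4.7,-2,5.9,1,2,9.4],[1,0,0,0,0,0,0],[1,0,0,0,0,0,0],[1,0,0,0,0,0,0]]'
python3 - <<'E'
from pa import *
T=np.load("trA.npy"); togo(T[26,:3],Ro.from_quat(T[26,3:])); togo(np.array([656,55,84.5]),R2)
h.snap("wrist","w31");h.snap("side","s31",(220,100,460,300),3);h.snap("top","t31",(200,120,480,290),2.5)
E
```

```text
time_s: 51.5
ee_pos: [577.9, 57.6, 191.4]
ee_rot: [-166.9, 56.0, -162.9]
force: [0.0, -0.1, -3.9]
gripper_width: 49.8
time_s: 52.0
ee_pos: [581.4, 54.7, 186.7]
ee_rot: [-179.6, 55.4, -179.4]
force: [-0.1, -0.1, -3.9]
gripper_width: 49.9
t 52.0 P [581.4  54.7 186.7] q [  8.   8. 135. 200.  19.  75.] F [-0.1 -0.1 -3.9] w 49.9
  turn [0.1 0.4 0.3] shift before turn [2.6 0.3 0.6] after [2.6 0.3 0.6]
t 52.0 P [581.4  54.7 186.7] q [  8.   8. 135. 200.  19.  75.] F [-0.1 -0.1 -3.9] w 49.9
  turn [0.1 0.4 0.3] shift before turn [ 41.8   0.5 119.5] after [ 41.    0.3 119.7]
```

View pics/w31.png

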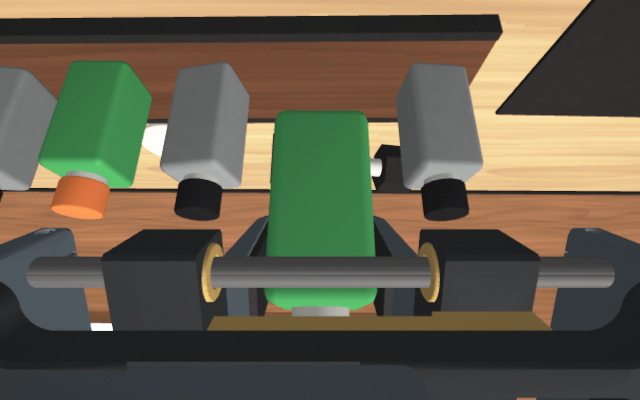

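View pics/s31.png

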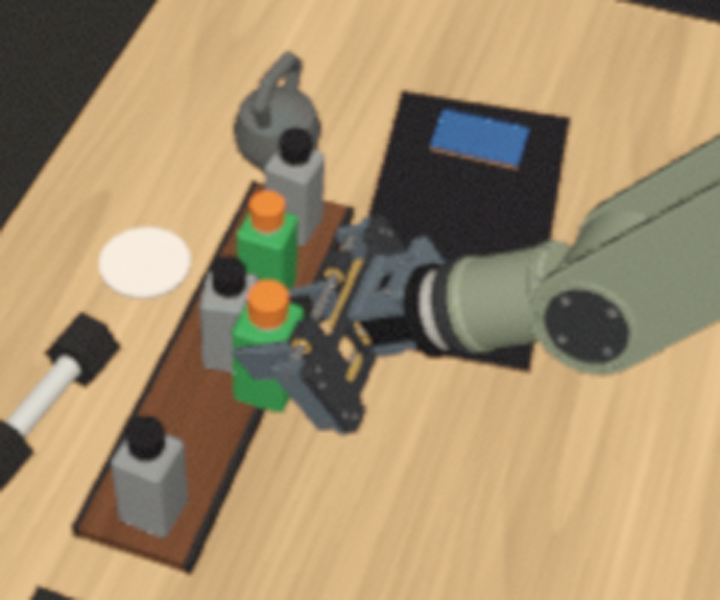

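View pics/t31.png

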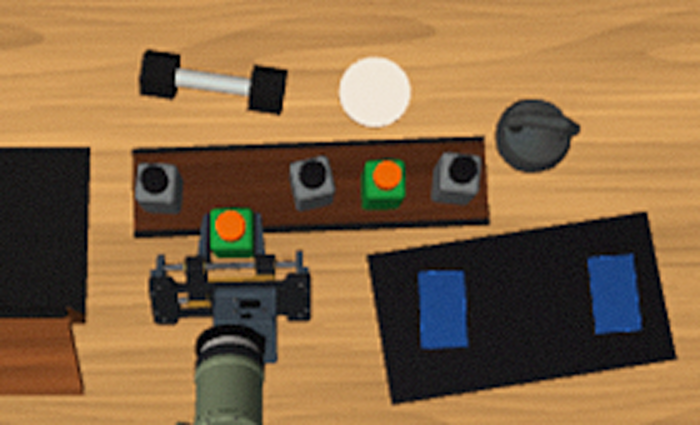

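```bash

python3 -m creep '[[1,-11.5,0,16.4,0,0.4,0.3],[1,-14.4,0,20.5,0,0,0],[1,-14.4,0,20.5,0,0,0],[1,-2.3,0,3.3,0,0,0],[1,0,0,0,0,0,0]]'
python3 -m creep '[[1,12,0,8.6,0,0,0],[1,20.5,0,14.4,0,0,0],[1,20.5,0,14.4,0,0,0],[1,10,0,7,0,0,0],[1,0,0,0,0,0,0]]'
python3 -m creep '[[1,0,0,0,0,0,0],[1,0,0,0,0,0,0]]'
python3 - <<'E'
from pa import *
togo(np.array([655.5,55,86]),R2)
h.snap("side","s32",(220,100,460,300),3);h.snap("top","t32",(200,120,480,290),2.5)
E
```

```text
time_s: 52.78
ee_pos: [655.3, 54.8, 186.8]
ee_rot: [179.9, 54.9, 179.9]
force: [-0.2, 0.1, -2.8]
gripper_width: 49.7
time_s: 53.4
ee_pos: [654.9, 55.0, 108.9]
ee_rot: [179.9, 54.8, 180.0]
force: [0.6, 0.4, -3.1]
gripper_width: 49.8
time_s: 53.65
ee_pos: [656.7, 55.1, 111.7]
ee_rot: [179.8, 55.2, 179.9]
force: [0.3, -0.8, -4.5]
gripper_width: 50.1
t 53.65 P [656.7  55.1 111.7] q [  6.  22. 132. 191.  29.  84.] F [ 0.3 -0.8 -4.5] w 50.1
  turn [ 0.1  0.2 -0.1] shift before turn [21.8 -0.1 13.7] after [21.8 -0.1 13.8]
```

View pics/t32.png

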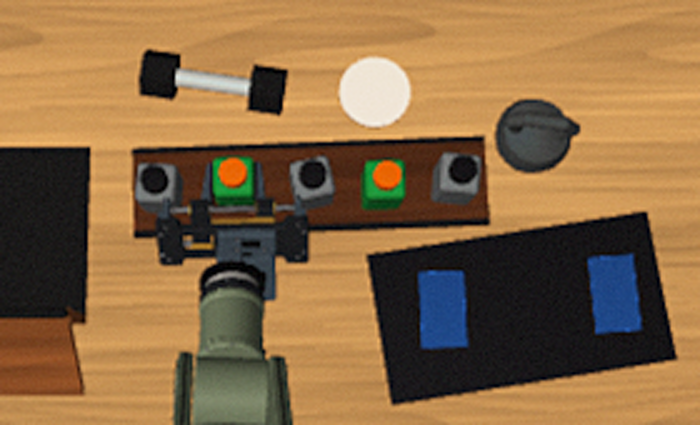

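View pics/s32.png

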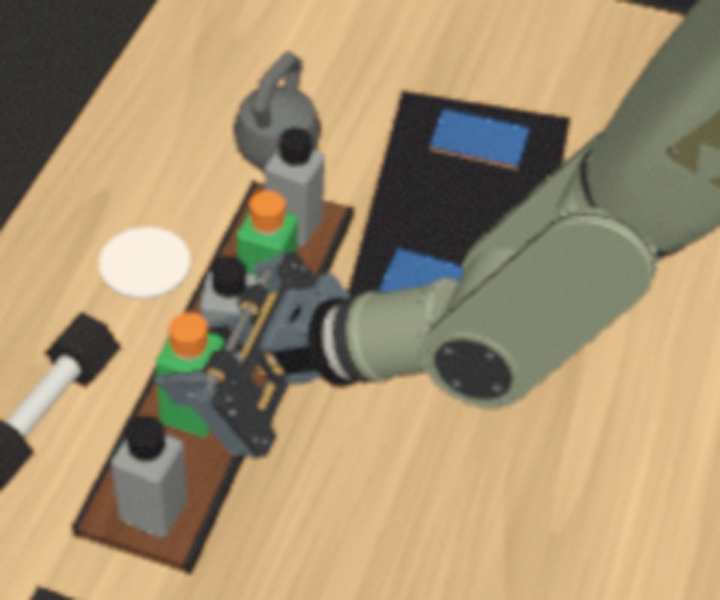

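```bash

python3 -m creep '[[1,10,0,4,0,0.2,0],[1,9,0,6,0,0,0],[1,3,0,2,0,0,0],[1,0,0,0,0,0,0],[1,0,0,0,0,0,0]]'
python3 -m creep '[[1,0.8,0,0.6,0,0,0],[1,0,0,0,0,0,0],[1,0,0,0,0,0,0]]'| sed -n 2,4p
python3 - <<'E'
from pa import *
togo(np.array([654.5,55,84.5]),R2)
E
```

```text
time_s: 54.38
ee_pos: [653.7, 55.0, 85.4]
ee_rot: [179.9, 54.8, 179.9]
force: [-0.3, -0.3, -3.1]
gripper_width: 49.9
ee_pos: [653.7, 55.0, 84.7]
ee_rot: [179.9, 54.9, 179.9]
force: [0.0, 0.4, -3.0]
t 54.75 P [653.7  55.   84.7] q [  6.  25. 133. 190.  34.  86.] F [ 0.   0.4 -3. ] w 50.0
  turn [ 0.1 -0.1 -0.1] shift before turn [-0.3 -0.   0.8] after [-0.3 -0.   0.8]
```

```bash

python3 -m creep '[[1,0.8,0,0.6,0,0,0],[1,0,0,0,0,0,0],[1,0,0,0,0,0,0]]'| sed -n 2,4p
python3 -m creep '[[1,0.6,0,0.4,0,0,0],[1,0,0,0,0,0,0],[1,0,0,0,0,0,0]]'| sed -n 2,4p
```

```text
ee_pos: [654.1, 55.0, 84.7]
ee_rot: [179.9, 55.0, 179.9]
force: [-5.4, 0.7, 4.7]
ee_pos: [654.2, 55.1, 84.6]
ee_rot: [179.9, 55.1, 179.9]
force: [-6.9, 0.6, 7.6]
```

```bash

python3 -m creep '[[1,-0.6,0,-0.4,0,0,0],[1,0,0,0,0,0,0],[0.25,0,0,0,0,0,0],[0.25,0,0,0,0,0,0],[0.25,0,0,0,0,0,0]]'
python3 -m creep '[[0.25,0,0,0,0,0,0],[0.25,0,0,-8,0,0,0],[0.25,0,0,-20,0,0,0],[0.25,0,0,-30,0,0,0],[0.25,0,0,-40,0,0,0]]'
python3 -m creep '[[0.25,0,0,-40,0,0,0],[0.25,0,0,-40,0,0,0],[0.25,0,0,0,0,0,0]]'
python3 - <<'E'
from pa import *
togo(np.array([654.5,55,84.5]),R2)
h.snap("wrist","w33");h.snap("side","s33",(180,80,460,300),2.8)
f=h.snap("top","t33",(200,120,480,290),2.5)
print("caps",h.blobs(f,"orange",148,20,(245,150,400,230)),"\nblk",*h.blobs(f,"black",148,20,(245,175,400,205)),"\nblue",h.blobs(f,"blue",13,50)[:2],sep="\n")
E
```

```text
time_s: 56.12
ee_pos: [653.8, 55.0, 83.4]
ee_rot: [179.9, 54.8, 179.9]
force: [-0.6, 0.4, -0.0]
gripper_width: 68.0
time_s: 56.75
ee_pos: [572.6, 54.8, 140.3]
ee_rot: [179.9, 54.8, 179.9]
force: [1.2, 0.2, 0.0]
gripper_width: 68.4
time_s: 57.12
ee_pos: [506.2, 54.9, 187.9]
ee_rot: [179.8, 55.0, 179.8]
force: [-0.0, -0.3, 0.6]
gripper_width: 67.9
t 57.12 P [506.2  54.9 187.9] q [ 10.   1. 143. 205.  20.  72.] F [-0.  -0.3  0.6] w 67.9
  turn [ 0.1  0.  -0.1] shift before turn [ -0.2  -0.3 180.8] after [ -0.3   0.1 180.8]
caps
[(639.3, 55.0, 30.5, 27.8, 88.9, [293.0, 191.0]), (641.9, -132.5, 34.2, 27.4, -1.9, [354.0, 190.0])]

blk
(642.7, 150.8, 31.1, 27.4, -0.2, [261.0, 191.0])
(645.2, -41.1, 31.0, 27.4, -1.2, [325.0, 189.0])
(646.4, -225.7, 30.8, 27.9, 88.9, [385.0, 187.0])
(680.5, -36.1, 425.5, 5.1, -89.0, [323.0, 178.0])

blue
[(486.1, -211.3, 102.1, 62.6, 0.3, [377.0, 243.0]), (502.4, -437.2, 102.4, 62.6, 3.0, [445.0, 237.0])]
```

View pics/s33.png

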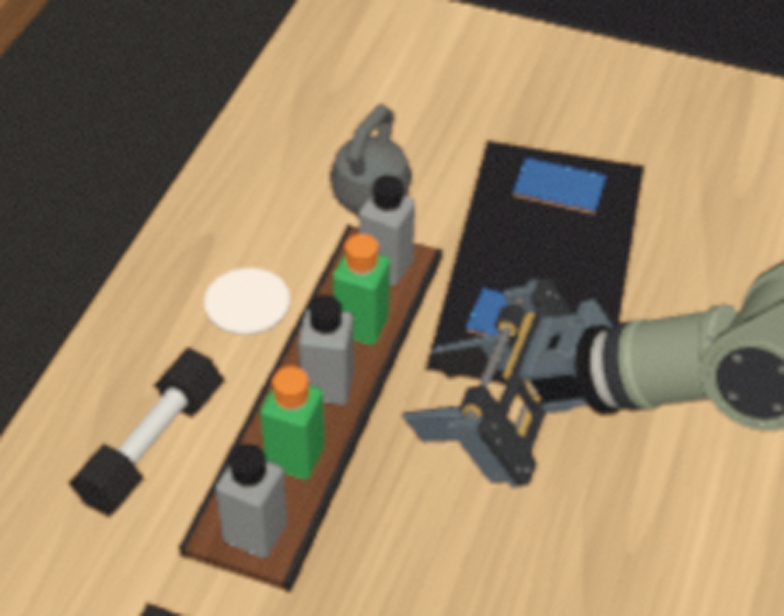

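View pics/t33.png

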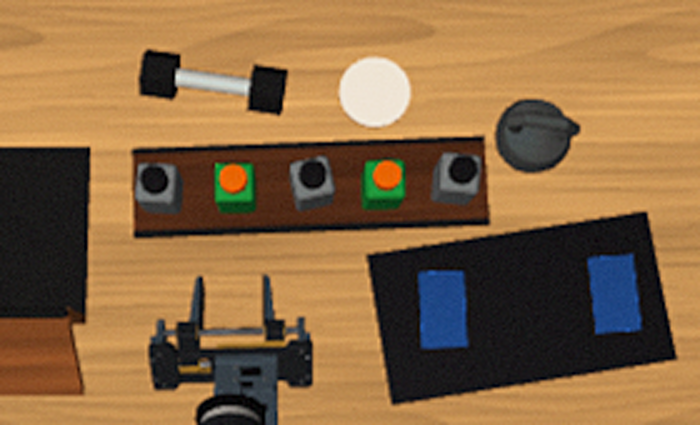

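All five flasks stand in the lane, both plates lie blue side up on the mat, and the arm is clear. I'll wait 2 s, check once more and hand in.

```bash

for i in 1 2 3; do python3 -m creep '[[0.25,0,0,0,0,0,0],[0.25,0,0,0,0,0,0],[0.25,0,0,0,0,0,0],[0.25,0,0,0,0,0,0],[0.25,0,0,0,0,0,0]]' >/dev/null; done
python3 - <<'E'
from h import *
f=grab_frame("top")
print(blobs(f,"orange",148,20,(245,150,400,230)),blobs(f,"blue",13,50)[:2],blobs(f,"black",148,20,(245,175,400,205))[:3])
print(state()["time_s"],job_done())
E
```

```text
[(641.8, -132.9, 33.4, 27.9, -19.8, [354.0, 189.0])] [(486.1, -211.3, 102.0, 62.6, 0.3, [377.0, 243.0]), (502.5, -437.3, 102.4, 62.7, 3.2, [445.0, 237.0])] [(642.7, 150.8, 31.1, 27.4, -0.2, [261.0, 191.0]), (645.2, -41.1, 31.0, 27.4, -1.2, [325.0, 189.0]), (647.9, -225.7, 31.0, 30.8, -1.1, [385.0, 187.0])]
the job is handed in; nothing more can be done
59.2 None
```

One orange cap did not show up in that last check, so I'm looking at the scene again.

```bash
python3 - <<'E'
from h import *
f=snap("top","t34",(200,120,480,290),2.5)
print(blobs(f,"orange",148,5,(245,150,400,230)),blobs(f,"green",118,50,(245,150,400,230)))
E
```

```text
the job is handed in; nothing more can be done
```

I handed the job in at 59.2 s. As far as I could check, everything is in place, but one flask's cap went undetected in the last check.

**Plates:** Two plates were present. Both were turned over at the ramp and laid on the mat, blue side up and flat. In the last check they were at (486, -211) and (502, -437) mm, unchanged from the check before.

**Green flasks:** Both were stood upright, released and the arm backed well clear: one in gap b at about (642, -133) mm, the other in gap a at about (639, 55) mm.

**Other objects:** The grey flasks' measured positions did not change. In the last pictures the kettlebell, dumbbell and coaster looked undisturbed.

**The failed check:** About 2 s before the last check, pictures from two cameras showed both green flasks standing and released, and both orange caps were found. In the last check my colour mask found only the gap b cap. The arm was away and nothing was moving, so I think the mask missed it, with the cap falling just under its size or colour limit. I couldn't take another picture after handing in, so this is not confirmed.

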